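# Clamp the gantry tube on the railway module

### The arm

A 6-joint arm with a two-finger parallel gripper is mounted at the origin on the work surface. World frame = base frame: x ahead of the robot, y to its left, z up, the work surface at z = 0. Lengths are in m, angles in rad, forces in N, time in s.
With the tool pointing down it reaches from about 0.325 to 0.775 m from the base axis. Payload 9.3 kg.
Tool frame: the origin (TCP) lies midway between the tips of the shut fingers; the grasp point (between the pads) lies 19 mm behind it; z points along the fingers, x is the direction in which the jaws open and shut, and the axes are right-handed (so a half turn about z gives the same grasp; the last joint's range is limited). The gripper opens to 85 mm and grips with 20 to 120 N. Pads are 22 mm wide; open, the fingers measure 114 mm over their backs; the gripper's body (76 mm by 85 mm) begins 54 mm behind the grasp point. The pads swing forward as they close: fully open they stand 13 mm farther back than shut.
Start: joints at [-1.478, 0.259, 0.021, 1.334, 0, 1.418], TCP at [0.134, -0.533, 0.231] pointing down, gripper open.
Joint ranges: [-3.04, 3.04], [-0.91, 1.82], [-1.04, 1.36], [-1.92, 1.95], [-1.52, 1.45], [-3.14, 3.14]. Speed limits (rad/s): [2.22, 2.22, 2.79, 3.14, 3.14, 3.14].

### API

Orientations are given as a rotation vector (axis times angle).
In Python, from rig import manip, optics gives the robot as it stands.
- The arm moves only by the shell command python3 -m handwheel 'ROWS' [OPENING] [FORCE]. ROWS is JSON, a list of rows, each a list of 2 entries, a list of its own where there are three numbers: the shift along the world's x, y, z in m, then the turn, a rotation vector about the world's x, y, z in degrees. In form: [[[tx, ty, tz], [rx, ry, rz]], ...]. A call has 1 to 10 rows; each row is the pose to reach, as a shift and turn from the pose measured when the call began; what a row does not reach only later rows make up. A row lasts 1/12 s, in which the tool goes at most 41.7 mm and 7.16 degrees, less where a joint would pass 70% of its speed; a pose out of reach is approached as far as the arm can. A call with a gripper value outside its range is refused whole. OPENING is the closure, from 0 (fully open) to 1 (shut), set as the call begins (- or left out, the last holds). The fingers move at their own pace and stop on an object; FORCE is the grip in N (left out, the last holds). Time passes only in rows, so rows that repeat a pose let the fingers close. It gives the time, the measured TCP pose, the force and the opening at its end, in the units of the state.
- manip.state(): the state, without advancing time (a new reading comes with each control period).
- optics.snapshot(name): name is "scene" or "top"; returns (picture, depth): 420x560x3 uint8, blue, green, red; 420x560 float32, m along the optical axis (not along the pixel's ray), 0 where there is no reading.
- optics.get_calibration(name): a dict with "camera_matrix" (3x3 intrinsics, pixels), "R" (3x3) and "t" (3): a world point X has camera coordinates R X + t. Camera axes: x right, y down, z forward; pixel columns grow to the right and rows downward; lengths in m; the calibration is good to about 2 mm. A picture is of the moment at which its call begins. get_calibration takes no time and is no camera call.
- manip.hand_in(): hands the job in, once; it reports no verdict.
The state is a dict: "clock": time; "joint_pos": joint angles; "qd": joint speeds; "joint_torque": joint torques, N m; "eef_pos": TCP position; "tcp_rot": TCP orientation; "ft_force": force on the tool from outside, world axes, zero at the start; "torque": the same for the moment, N m; "gripper_width": opening from 0.0 (shut) to 1.0 (fully open).
Only numpy, scipy, OpenCV 4.12 (cv2) and the standard library are available. Lean on these libraries where they do the work, as an engineer would, in place of code of your own. Each camera call takes 0.05 s, during which the arm holds its last target.

### The job

Fasten the aluminium tube on the model-railway module: swing the clamp's blue hinged cap over the tube, press the cap down against the tube's springy liner and, while it is held down, swing the black-knobbed bolt upright into the cap's slot, so that its knob keeps the cap down by itself when you let go. Press and squeeze no harder than needed (stay well under 50 N), and leave the wagon, the little pine and the carton standing where they are.

Things in the scene. Friction and masses are not known exactly. Their poses are not given: they have to be found in the camera images.
- clamp: Plywood module board, fixed, 300 (x) x 440 (y) x 15 mm, with the grey tube clamp on its middle. Origin: centre of its underside, on the table; z up. The points given below as 'clamp' x, y, z (mm) are in this frame. An aluminium tube, diameter 32, 240 long, lies along y at x 0, axis at z 70, on a springy liner: it gives 5 mm downward, almost 0 N at first, 18 N fully down.
- cap (a joint): Angle (rad) of the blue cap, a plate 8 thick, 44 wide: 0 = home (spans clamp x -50 to 42, z 81 to 89), grows opening up and over to +x, upright 1.57, stop 2.15. Its stiff hinge stays where left (2 N at the end moves it). It lands on the tube at 0.11 to 0.15; 12 to 18 N on its top, more nearer the hinge, brings it to 0. Let go it springs back, or to about 0.04 under the upright bolt's knob.
- cap_hinge (a point): Midpoint of the cap's hinge axis, which runs along y: clamp x 36, z 79. The fixed grey hinge posts there are 44 mm wide in y and reach z 85.
- cap_press (a point): Middle of the cap's flat top, where to press: 56 mm from the hinge axis; with the cap home at clamp x -20, z 89. Beyond it, at the cap's free end, is an open slot 12 wide and 24 long (clamp x -50 to -26) between two prongs.
- bolt (a joint): Angle (rad) of the swing bolt: 0 = upright in the slot (stop), grows leaning out to the clamp's -x, stop 1.15. Stays where left; 1 to 2 N on the knob moves it. Shaft diameter 8. The knob passes over the prongs only while the cap is held below about 0.02; otherwise the prongs block it at 0.25 to 0.4. Push the knob along its arc, up as well as in: a finger pushed straight in can bind on it.
- bolt_pivot (a point): Midpoint of the bolt's pivot axis, which runs along y: clamp x -40, z 35.
- knob (a point): Centre of the bolt's black knob: diameter 24, from 57.5 to 79 mm along the shaft from the pivot; this point is at 68. With the bolt upright the knob's underside is at clamp z 92.5.
- wagon: Loose brown goods wagon standing on the board, 34 x 84 x 50 mm, long side along its y; origin under its centre. Leave alone.
- pine: Loose model pine on a round foot, foot 44 mm wide, about 95 mm tall; origin under its foot. Leave alone.
- carton: Loose small white carton, 52 x 77 x 32 mm; origin under its centre. Leave alone.

How it is judged:
On the way, in this order (a step that is already met when the one before it is completed fails the run):
1. the cap is swung over onto the tube with the bolt still out (value of joint cap below 0.2 rad and value of joint bolt above 0.25 rad), for 0.1 s.
2. the bolt stands upright in the slot with the pressed-down cap under its knob (value of joint cap below 0.07 rad and value of joint bolt below 0.1 rad), for 0.2 s.
At the end, for the whole second after the job is handed in: Let go, the cap stays down over the tube (cap angle under 0.07 rad) with the bolt upright in its slot (bolt angle under 0.1 rad); wagon, pine and carton stand upright (within 0.2 rad) and within 25 mm of where they were (all of step 2 and distance of each of wagon, pine, carton from where it was at the start of the episode below 0.025 m and angle between each of wagon, pine, carton's own z axis and vertical below 0.2 rad); the robot touches nothing.
It fails at once if the clamp is pressed or squeezed harder than 55 N (contact force between the fingers and clamp above 55 N).
It fails at once if a bystander is pushed away or tipped over (distance of any of wagon, pine, carton from where it was at the start of the episode above 0.04 m or angle between any of wagon, pine, carton's own z axis and vertical above 0.7 rad).
It also fails if it takes over 66 s, if anything falls off the work surface, if the arm or the gripper's body presses on something with over 40 N, if the wrist force passes 120 N, or if a joint passes its speed limit or range.

## Working session

There is one attempt and no reset: what is moved stays moved. The work goes in short steps, Python scripts to look and compute and a shell command to move; the robot and the scene stay as the last step left them, time stands still between calls to the robot, and variables do not carry over. Pictures are saved under pics/ and viewed, and the job is handed in when it is done.

```bash
ls; mkdir -p pics; python3 - <<'E'
from rig import manip, optics
import cv2, numpy as np
for n in ("scene","top"):
    p,d=optics.snapshot(n); cv2.imwrite(f"pics/{n}0.png",p); np.savez(f"{n}0.npz",p=p,d=d)
    c=optics.get_calibration(n); print(n,c)
    print((d>0).mean())
print(manip.state())
E
```

```text
pics
scene {'camera_matrix': array([[382.58707896,   0.        , 285.18455941],
       [  0.        , 382.58707896, 199.94984456],
       [  0.        ,   0.        ,   1.        ]]), 'R': array([[ 0.29242014,  0.9562338 , -0.01036205],
       [ 0.51853952, -0.16765724, -0.83845562],
       [-0.80349688,  0.23980818, -0.54487137]]), 't': array([-0.20903774, -0.21072223,  1.20406704])}
0.9959183673469387
top {'camera_matrix': array([[384.33754971,   0.        , 274.23585723],
       [  0.        , 384.33754971, 206.63664469],
       [  0.        ,   0.        ,   1.        ]]), 'R': array([[ 2.80351403e-02, -9.99606860e-01,  3.95281575e-04],
       [-9.88388066e-01, -2.77795704e-02, -1.49389846e-01],
       [ 1.49342095e-01,  3.79747368e-03, -9.88778296e-01]]), 't': array([0.05562122, 0.58994712, 0.70497385])}
0.9958673469387755
{'clock': 0.1, 'joint_pos': array([-1.47756741e+00,  2.59132480e-01,  2.08595274e-02,  1.33371709e+00,
       -8.67836406e-06,  1.41822183e+00]), 'qd': array([-0.0010239 , -0.00268626,  0.00044522, -0.0017136 ,  0.00046857,
       -0.0002957 ]), 'joint_torque': array([ 4.06718842e-03, -5.56696451e+01,  3.45069981e+01,  1.16358872e-02,
       -8.85711916e-05,  1.13701824e-05]), 'eef_pos': array([ 0.13381773, -0.53321589,  0.23073709]), 'tcp_rot': array([-2.47633698e+00,  1.93182232e+00,  1.29552781e-03]), 'ft_force': array([-0.72697445,  0.25014873,  0.18746458]), 'torque': array([ 0.00483702,  0.04260245, -0.01293936]), 'gripper_width': 0.9977703958626871}
```

View pics/scene0.png

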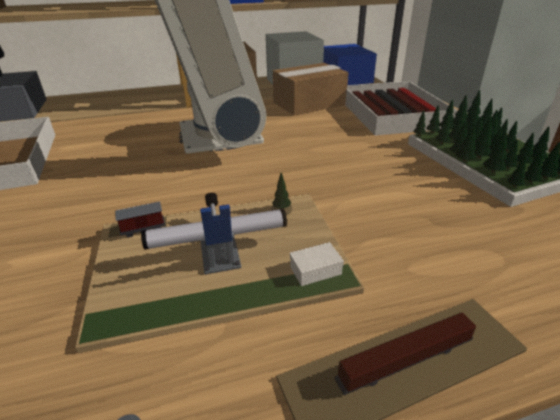

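View pics/top0.png

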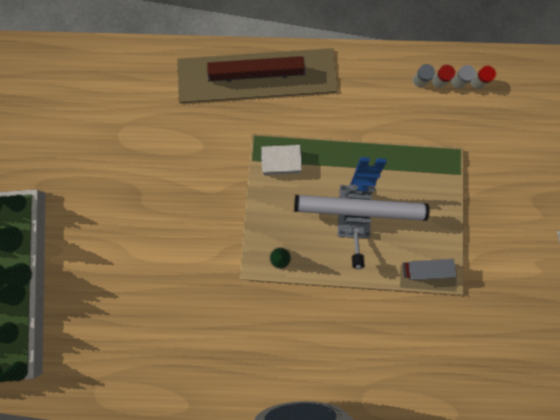

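Both views show the clamp in the middle of the board: blue cap standing open (scene ~217,222; top ~367,173) and the bolt leaning toward the robot (knob top ~358,261). The pine is at top (280,258), the wagon at (430,270), the carton at (281,158). Now I'll measure them.

```bash
cat > h.py <<'E'
import numpy as np, cv2
from rig import manip, optics
def cal(n):
    c=optics.get_calibration(n); return c["camera_matrix"],np.array(c["R"]),np.array(c["t"])
def ray(n,u,v):
    K,R,t=cal(n); d=R.T@np.linalg.solve(K,np.array([u,v,1.])); return -R.T@t,d
def onplane(n,u,v,z):
    o,d=ray(n,u,v); return o+d*(z-o[2])/d[2]
def cloud(n,d):
    K,R,t=cal(n); v,u=np.mgrid[:d.shape[0],:d.shape[1]]
    P=np.stack([(u-K[0,2])/K[0,0]*d,(v-K[1,2])/K[1,1]*d,d],-1)
    return (P-t)@R
def proj(n,X):
    K,R,t=cal(n); p=K@(R@np.asarray(X)+t); return p[:2]/p[2]
E
python3 - <<'E'
from h import *
for n,(x0,x1,y0,y1) in {"top":(230,480,125,300),"scene":(70,370,170,345)}.items():
    z=np.load(n+"0.npz"); p=z["p"]; 
    s=800/(x1-x0); s=min(s,600/(y1-y0))
    im=cv2.resize(p[y0:y1,x0:x1],None,fx=s,fy=s,interpolation=cv2.INTER_CUBIC); cv2.imwrite(f"pics/{n}0z.png",np.clip(im*1.4,0,255).astype('uint8')); print(n,s)
    C=cloud(n,z["d"])
    h=cv2.cvtColor(p,cv2.COLOR_BGR2HSV)
    m=(h[...,0]>105)&(h[...,0]<130)&(h[...,1]>130)&(z["d"]>0)
    mm=np.zeros_like(m); mm[y0:y1,x0:x1]=m[y0:y1,x0:x1]
    q=C[mm]; print("blue",mm.sum(),q.min(0).round(4),q.max(0).round(4),np.median(q,0).round(4))
# board corners from top: board mask by height
z=np.load("top0.npz"); C=cloud("top",z["d"])
m=((C[...,2]>0.009)&(C[...,2]<0.022)).astype('uint8')
m[:, :200]=0; m[:120]=0; m[320:]=0
cs,_=cv2.findContours(cv2.morphologyEx(m,cv2.MORPH_CLOSE,np.ones((15,15))),0,2); c=max(cs,key=cv2.contourArea)
r=cv2.minAreaRect(c); b=cv2.boxPoints(r); print(r)
W=np.array([onplane("top",*u,0.015) for u in b]); print(W.round(4), W.mean(0)); 
print([np.linalg.norm(W[i]-W[i-1]).round(4) for i in range(4)])
E
```

```text
top 3.2
blue 632 [ 0.617  -0.1115  0.08  ] [ 0.6579 -0.0694  0.1624] [ 0.6394 -0.0893  0.1303]
scene 2.6666666666666665
blue 200 [ 0.6305 -0.1094  0.0755] [ 0.6604 -0.0706  0.1605] [ 0.65   -0.1004  0.1333]
((356.4017639160156, 213.42425537109375), (223.77879333496094, 146.92684936523438), 3.945185899734497)
[[ 0.4465  0.1362  0.015 ]
 [ 0.7477  0.1276  0.015 ]
 [ 0.7275 -0.3367  0.015 ]
 [ 0.4291 -0.3023  0.015 ]] [ 0.58771134 -0.09380091  0.015     ]
[np.float64(0.4388), np.float64(0.3014), np.float64(0.4647), np.float64(0.3004)]
```

View pics/top0z.png

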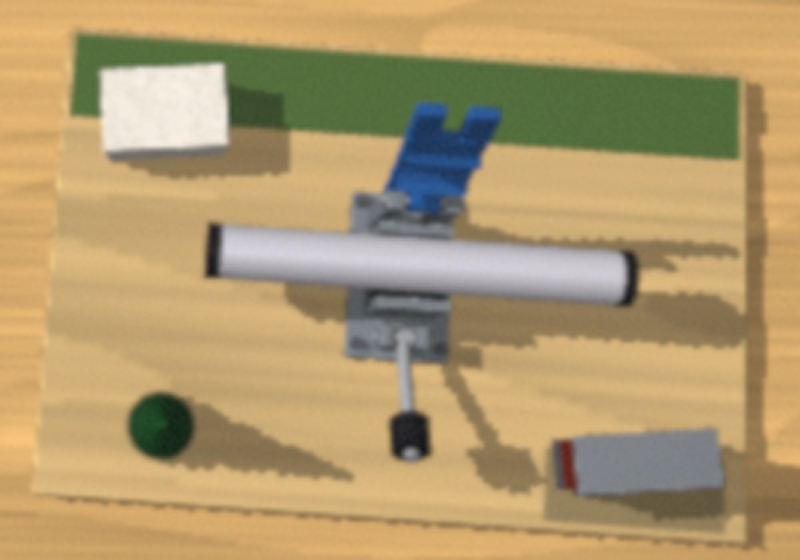

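View pics/scene0z.png

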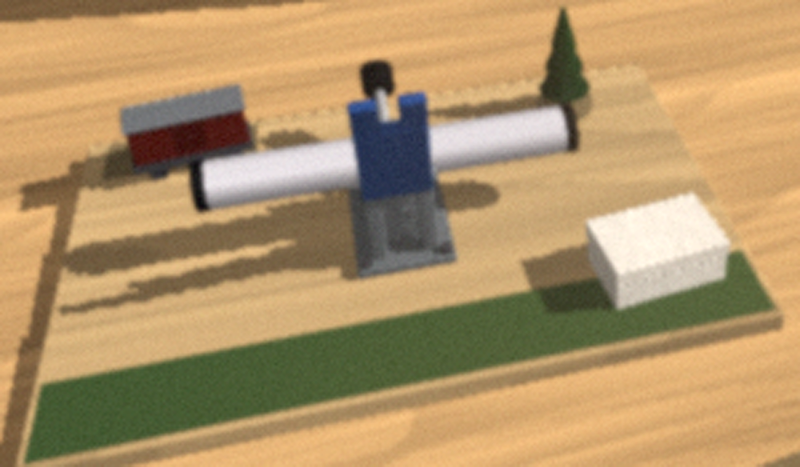

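```bash
python3 - <<'E'
from h import *
cr=np.array([[75,32],[742,77],[745,543],[35,492]])/3.2+[230,125]
W=np.array([onplane("top",*u,0.015) for u in cr]); print(W.round(4),W.mean(0).round(4))
# model corners: (+150,+220),(+150,-220),(-150,-220),(-150,220)
M=np.array([[150,220],[150,-220],[-150,-220],[-150,220]])/1000
Wc=W[:,:2]-W[:,:2].mean(0); H=M.T@Wc; yaw=np.arctan2(H[0,1]-H[1,0],H[0,0]+H[1,1]); print("yaw",yaw, np.degrees(yaw))
R=np.array([[np.cos(yaw),-np.sin(yaw)],[np.sin(yaw),np.cos(yaw)]])
print("resid",(W[:,:2]-(M@R.T+W[:,:2].mean(0))).round(4))
for n in("top","scene"):
    z=np.load(n+"0.npz"); p=z["p"]; C=cloud(n,z["d"])
    h=cv2.cvtColor(p,cv2.COLOR_BGR2HSV)
    reg=(C[...,0]>.42)&(C[...,0]<.76)&(C[...,1]>-.34)&(C[...,1]<.15)&(z["d"]>0)
    # board plane
    g=reg&(h[...,0]>40)&(h[...,0]<75)&(h[...,1]>90)&(C[...,2]<.03); print(n,"green z",np.median(C[g][:,2]))
    t=reg&(h[...,1]<50)&(p[...,2]>110)&(C[...,2]>.075)&(C[...,2]<.1)
    q=C[t]; c=q.mean(0); e=np.linalg.svd(q[:,:2]-c[:2],full_matrices=False)[2][0]
    s=(q[:,:2]-c[:2])@e; print("tube",t.sum(),c.round(4),"zmax",np.percentile(q[:,2],[50,90,98]).round(4),"dir",e, "yaw",np.arctan2(-e[0]*np.sign(e[1]),abs(e[1])),"ext",s.min(),s.max(), (c[:2]+e*(s.min()+s.max())/2).round(4))
    top=q[q[:,2]>np.percentile(q[:,2],70)]; print(" crest",top.mean(0).round(4))
    k=reg&(p.max(2)<55)&(C[...,2]>.045); 
    for y in [(-.13,-.07)]:
        kk=k&(C[...,1]>y[0])&(C[...,1]<y[1])&(C[...,0]<.57); print("knob",kk.sum(),C[kk].min(0).round(4),C[kk].max(0).round(4),C[kk].mean(0).round(4), np.argwhere(kk).mean(0)[::-1])
    for nm,mk in {"carton":(p.min(2)>120)&(C[...,0]>.63),"pine":(C[...,2]>.022)&(C[...,1]>0)&(C[...,0]<.53),"wagon":(C[...,2]>.022)&(C[...,1]<-.16)&(C[...,0]<.53)}.items():
        mk=mk&reg; print(nm,mk.sum(),np.percentile(C[mk],[1,50,99],axis=0).round(3).tolist())
E
```

```text
[[ 0.7424  0.1199  0.015 ]
 [ 0.7242 -0.3134  0.015 ]
 [ 0.4286 -0.3019  0.015 ]
 [ 0.4471  0.1338  0.015 ]] [ 0.5856 -0.0904  0.015 ]
yaw -0.04240708290552462 -2.429746871947941
resid [[-0.0024 -0.0032]
 [-0.0019  0.0032]
 [ 0.0022  0.0019]
 [ 0.002  -0.0019]]
top green z 0.01702531563368517
tube 1701 [ 0.5878 -0.0884  0.085 ] zmax [0.0853 0.0876 0.0886] dir [-0.04210323 -0.99911327] yaw -0.042115683008290265 ext -0.11523617878156606 0.11583157231477972 [ 0.5878 -0.0887]
 crest [ 0.5873 -0.0904  0.0874]
knob 127 [ 0.4762 -0.1062  0.0463] [ 0.5697 -0.0743  0.0854] [ 0.4921 -0.083   0.0765] [357.62204724 258.41732283]
carton 964 [[0.659, 0.024, 0.045], [0.685, 0.062, 0.048], [0.711, 0.099, 0.051]]
pine 367 [[0.471, 0.039, 0.022], [0.49, 0.059, 0.055], [0.511, 0.078, 0.104]]
wagon 948 [[0.459, -0.264, 0.03], [0.477, -0.217, 0.066], [0.496, -0.181, 0.069]]
scene green z 0.01648477033663497
tube 1303 [ 0.5949 -0.0932  0.0827] zmax [0.0834 0.0867 0.0876] dir [-0.04177789 -0.99912692] yaw -0.041790052786523445 ext -0.12156891421587114 0.11013150783322445 [ 0.5952 -0.0875]
 crest [ 0.5884 -0.0942  0.0865]
knob 106 [ 0.483  -0.0933  0.0574] [ 0.5034 -0.0739  0.0825] [ 0.4949 -0.0838  0.0738] [210.71698113 198.95283019]
carton 1426 [[0.66, 0.026, 0.019], [0.7, 0.063, 0.047], [0.714, 0.101, 0.049]]
pine 405 [[0.484, 0.042, 0.022], [0.498, 0.059, 0.055], [0.509, 0.078, 0.103]]
wagon 1188 [[0.46, -0.26, 0.025], [0.49, -0.221, 0.056], [0.496, -0.179, 0.067]]
```

```bash
cat >> h.py <<'E'
from scipy.spatial.transform import Rotation as Rn
O=np.array([.5865,-.0895]); YAW=-.042
def c2w(x,y,z):
    c,s=np.cos(YAW),np.sin(YAW); x,y=x/1000,y/1000
    return np.array([O[0]+c*x-s*y,O[1]+s*x+c*y,z/1000])
def w2c(P):
    c,s=np.cos(YAW),np.sin(YAW); d=np.asarray(P)[...,:2]-O
    return np.stack([c*d[...,0]+s*d[...,1],-s*d[...,0]+c*d[...,1],np.asarray(P)[...,2]],-1)*1000
def st():
    s=manip.state(); m=Rn.from_rotvec(s["tcp_rot"]).as_matrix()
    print("t",s["clock"],"clamp xyz",w2c(s["eef_pos"]).round(1),"jaw yaw deg",np.degrees(np.arctan2(m[1,0],m[0,0])).round(2),"z",m[:,2].round(3),"F",s["ft_force"].round(1),"w",round(s["gripper_width"],3),"q",s["joint_pos"].round(2))
E
python3 - <<'E'
from h import *
st()
for n in("top","scene"):
    z=np.load(n+"0.npz"); p=z["p"]; C=cloud(n,z["d"]); Q=w2c(C)
    h=cv2.cvtColor(p,cv2.COLOR_BGR2HSV)
    m=(h[...,0]>105)&(h[...,0]<130)&(h[...,1]>130)&(z["d"]>0)&(abs(Q[...,0])<100)&(abs(Q[...,1])<60)
    q=Q[m]; e=np.linalg.svd(q[:,[0,2]]-q[:,[0,2]].mean(0),full_matrices=False)[2][0]
    print(n,"cap y",np.percentile(q[:,1],[2,50,98]).round(1),"x",np.percentile(q[:,0],[2,98]).round(1),"z",np.percentile(q[:,2],[2,98]).round(1),"dir",e, "theta",np.arctan2(e[1]*np.sign(e[1]),-e[0]*np.sign(e[1])))
print("target",c2w(115,0,230), c2w(36,0,79))
E
```

```text
t 0.1 clamp xyz [-433.7 -462.3  230.7] jaw yaw deg -75.92 z [-0.     0.001 -1.   ] F [-0.7  0.3  0.2] w 0.998 q [-1.48  0.26  0.02  1.33 -0.    1.42]
top cap y [-17.    2.1  21.8] x [33.6 70.4] z [ 84.6 161.2] dir [-0.39544637 -0.91848907] theta 1.9773501124715533
scene cap y [-16.4  -8.3  19.3] x [46.1 73.1] z [ 78.  159.4] dir [-0.30226371 -0.95322434] theta 1.87786288035668
target [ 0.70139858 -0.09432858  0.23      ] [ 0.62246825 -0.09101156  0.079     ]
```

```bash
sed -i 's/\[.5865,-.0895\]/[.5865,-.0885]/' h.py; python3 -m handwheel '[[[0.02,0.02,0.01],[0,0,3]],[[0.05,0.04,0.02],[0,0,7]],[[0.08,0.06,0.03],[0,0,12]],[[0.11,0.085,0.03],[0,0,16]],[[0.14,0.11,0.03],[0,0,20]],[[0.17,0.13,0.03],[0,0,24]],[[0.2,0.155,0.03],[0,0,28]],[[0.23,0.18,0.03],[0,0,32]],[[0.26,0.2,0.03],[0,0,36]],[[0.28,0.22,0.03],[0,0,39]]]' 1 20; python3 -c "
from h import *
st()"
```

```text
clock: 0.93
eef_pos: [0.4158, -0.3116, 0.2604]
tcp_rot: [-2.981, 0.987, 0.002]
ft_force: [-0.9, -1.3, -0.1]
gripper_width: -0.001
t 0.9333 clamp xyz [-161.2 -230.1  260.4] jaw yaw deg -36.65 z [-0.001  0.001 -1.   ] F [-0.9 -1.3 -0.1] w -0.001 q [-0.8   0.2   0.02  1.39  0.    1.41]
```

```bash
python3 -m handwheel '[[[0.03,0.022,0],[0,0,4]],[[0.06,0.045,0],[0,0,8]],[[0.09,0.07,0],[0,0,12]],[[0.12,0.092,0],[0,0,16]],[[0.15,0.115,0],[0,0,20]],[[0.18,0.137,0],[0,0,24]],[[0.21,0.16,0],[0,0,28]],[[0.24,0.185,0],[0,0,31]],[[0.27,0.207,0],[0,0,33]],[[0.286,0.218,0],[0,0,34.2]]]'; python3 -c "
from h import *
st()"
```

```text
clock: 1.77
eef_pos: [0.704, -0.0905, 0.2589]
tcp_rot: [-3.139, 0.06, 0.004]
ft_force: [0.8, -0.2, 1.2]
gripper_width: -0.0
t 1.7667 clamp xyz [117.5   3.  258.9] jaw yaw deg -2.2 z [-0.002  0.002 -1.   ] F [ 0.8 -0.2  1.2] w -0.0 q [-0.25  0.55  0.56  1.58  0.    1.36]
```

```bash
python3 -m handwheel '[[[0,0,-0.02],[0,0,0]],[[0,0,-0.045],[0,0,0]],[[0,0,-0.07],[0,0,0]],[[0,0,-0.09],[0,0,0]],[[0,0,-0.105],[0,0,0]],[[0,0,-0.115],[0,0,0]],[[0,0,-0.115],[0,0,0]]]'; python3 -c "
from h import *
st()
for n in ('scene','top'):
    p,d=optics.snapshot(n); cv2.imwrite(f'pics/{n}1.png',p)"
```

```text
clock: 2.35
eef_pos: [0.703, -0.0902, 0.1411]
tcp_rot: [-3.138, 0.06, 0.011]
ft_force: [0.0, -0.4, -0.3]
gripper_width: 0.001
t 2.35 clamp xyz [116.4   3.2 141.1] jaw yaw deg -2.2 z [-0.007  0.003 -1.   ] F [ 0.  -0.4 -0.3] w 0.001 q [-0.25  0.57  0.29  1.3   0.    1.36]
```

View pics/top1.png

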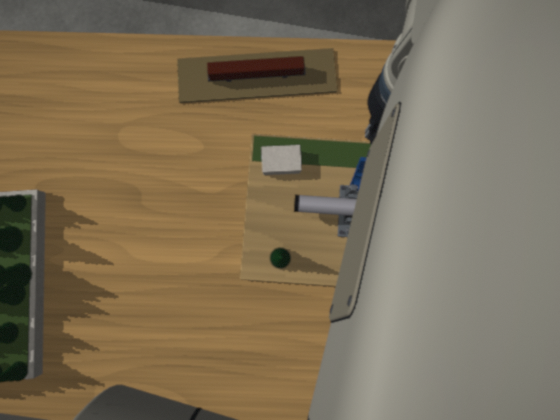

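View pics/scene1.png

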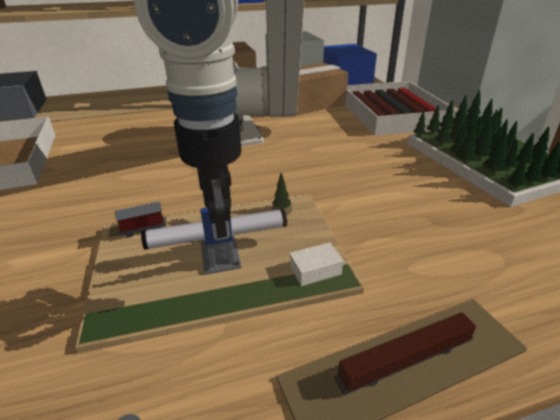

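Scene view: shut fingers stand just on the far (+x) side of the cap (~218,220). Top is blocked by the arm. Swinging the cap up now.

```bash
python3 -m handwheel '[[[-0.01,0,0],[0,0,0]],[[-0.02,-0.001,0],[0,0,0]],[[-0.028,-0.001,0],[0,0,0]],[[-0.036,-0.001,0],[0,0,0]],[[-0.044,0,0],[0,0,0]],[[-0.052,0,0],[0,0,0]],[[-0.056,0,0],[0,0,0]]]'; python3 -c "
from h import *
st()
for n in ('scene',):
    p,d=optics.snapshot(n); cv2.imwrite(f'pics/{n}2.png',cv2.resize(p[150:300,100:300],None,fx=4,fy=4))
# plan
for th in np.arange(1.57,.12,-.145):
    x=36-61*np.cos(th)+10*np.sin(th)+14.5; z=79+61*np.sin(th)+10*np.cos(th); print(round(th,2),round(x,1),round(z,1))
"
```

```text
clock: 3.03
eef_pos: [0.6478, -0.0906, 0.1455]
tcp_rot: [-3.14, 0.061, 0.001]
ft_force: [2.3, -0.5, 1.4]
gripper_width: 0.001
t 3.0333 clamp xyz [ 61.3   0.4 145.5] jaw yaw deg -2.21 z [-0.     0.001 -1.   ] F [ 2.3 -0.5  1.4] w 0.001 q [-0.27  0.47  0.12  1.23  0.    1.34]
1.57 60.5 140.0
1.42 51.5 140.8
1.28 42.6 140.3
1.14 33.8 138.5
0.99 25.4 135.5
0.84 17.5 131.3
0.7 10.3 125.9
0.55 3.9 119.6
0.41 -1.5 112.5
0.26 -5.8 104.6
0.12 -8.9 96.2
```

```bash
python3 -m handwheel '[[[-0.010,0,-0.003],[0,0,0]],[[-0.019,0.001,-0.004],[0,0,0]],[[-0.027,0.001,-0.006],[0,0,0]],[[-0.036,0.001,-0.009],[0,0,0]],[[-0.044,0.002,-0.014],[0,0,0]],[[-0.051,0.002,-0.019],[0,0,0]],[[-0.057,0.002,-0.026],[0,0,0]],[[-0.063,0.002,-0.033],[0,0,0]],[[-0.063,0.002,-0.033],[0,0,0]]]'; python3 -c "
from h import *
st()
for n in ('scene',):
    p,d=optics.snapshot(n); cv2.imwrite(f'pics/{n}3.png',cv2.resize(p[150:300,100:300],None,fx=4,fy=4))
"
```

```text
clock: 3.83
eef_pos: [0.5826, -0.088, 0.1111]
tcp_rot: [-3.139, 0.061, 0.007]
ft_force: [0.1, -0.4, 0.3]
gripper_width: -0.001
t 3.8333 clamp xyz [ -3.9   0.3 111.1] jaw yaw deg -2.21 z [-0.004  0.002 -1.   ] F [ 0.1 -0.4  0.3] w -0.001 q [-0.29  0.39 -0.1   1.09  0.    1.32]
```

View pics/scene3.png

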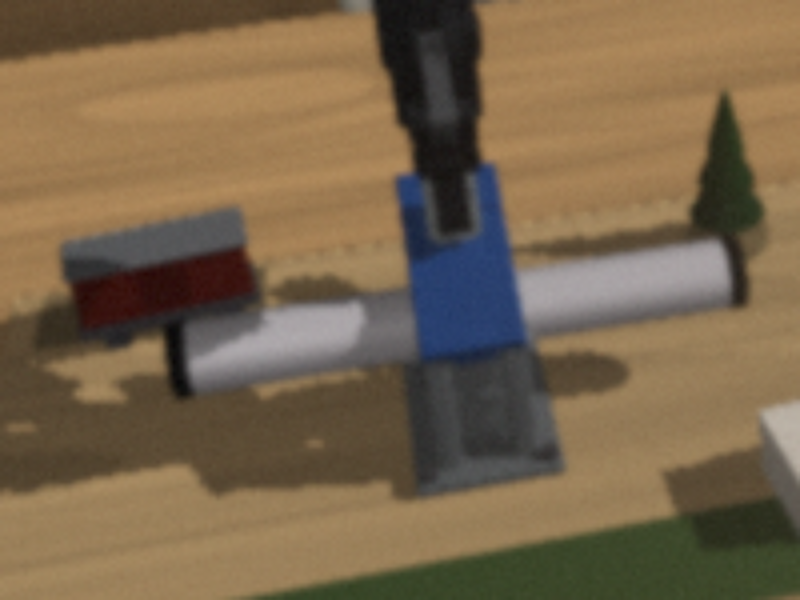

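The cap is swung over and the fingertips sit on its top face near the slot (zoom ~450,230). Now I'll lower it onto the tube.

```bash
python3 -m handwheel '[[[-0.002,0,-0.005],[0,0,0]],[[-0.004,0,-0.009],[0,0,0]],[[-0.005,0,-0.012],[0,0,0]],[[-0.005,0,-0.014],[0,0,0]],[[-0.005,0,-0.014],[0,0,0]]]'; python3 -c "
from h import *
st()
"
```

```text
clock: 4.3
eef_pos: [0.5782, -0.0882, 0.0972]
tcp_rot: [-3.139, 0.061, 0.006]
ft_force: [-0.3, -0.3, -0.3]
gripper_width: -0.003
t 4.3 clamp xyz [-8.3  0.  97.2] jaw yaw deg -2.22 z [-0.004  0.002 -1.   ] F [-0.3 -0.3 -0.3] w -0.003 q [-0.3   0.39 -0.14  1.05  0.    1.31]
```

```bash
python3 -m handwheel '[[[0,0,-0.002],[0,0,0]],[[0,0,-0.003],[0,0,0]],[[0,0,-0.003],[0,0,0]]]'; python3 -c "
from h import *
st()
for n in ('scene',):
    p,d=optics.snapshot(n); cv2.imwrite(f'pics/{n}4.png',cv2.resize(p[150:300,100:300],None,fx=4,fy=4))
"
```

```text
clock: 4.55
eef_pos: [0.5781, -0.0882, 0.0942]
tcp_rot: [-3.139, 0.061, 0.007]
ft_force: [-1.5, 0.4, 1.5]
gripper_width: 0.001
t 4.55 clamp xyz [-8.4 -0.  94.2] jaw yaw deg -2.22 z [-0.004  0.002 -1.   ] F [-1.5  0.4  1.5] w 0.001 q [-0.3   0.39 -0.14  1.04  0.    1.31]
```

View pics/scene4.png

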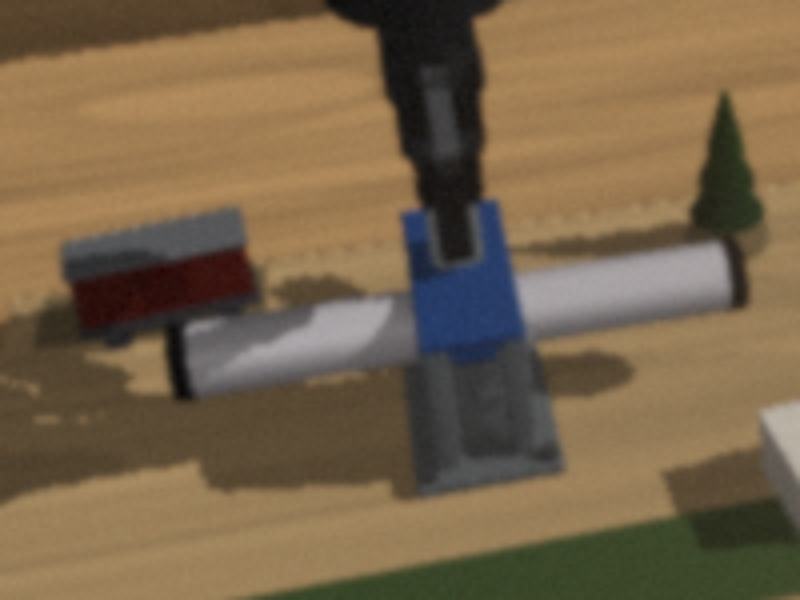

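Cap is down on the tube, with about 1.5 N on the tips. Next I'll lift off, go round to the outside of the knob and pre-swing the bolt to about 0.45 rad.

```bash
python3 -m handwheel '[[[0.005,0,0.02],[0,0,0]],[[0,0,0.045],[0,0,0]],[[-0.02,0.001,0.055],[0,0,0]],[[-0.05,0.002,0.055],[0,0,0]],[[-0.08,0.003,0.055],[0,0,0]],[[-0.11,0.005,0.055],[0,0,0]],[[-0.126,0.005,0.045],[0,0,0]],[[-0.126,0.005,0.025],[0,0,0]],[[-0.126,0.005,0.005],[0,0,0]],[[-0.126,0.005,0.005],[0,0,0]]]'; python3 -c "
from h import *
st()
for n in ('scene','top'):
    p,d=optics.snapshot(n); cv2.imwrite(f'pics/{n}5.png',cv2.resize(p[150:300,100:300],None,fx=4,fy=4) if n=='scene' else p)
    z=dict(d=d); C=cloud(n,d);Q=w2c(C); h=cv2.cvtColor(p,cv2.COLOR_BGR2HSV)
    m=(h[...,0]>105)&(h[...,0]<130)&(h[...,1]>130)&(d>0)&(abs(Q[...,0])<100)&(abs(Q[...,1])<40)
    q=Q[m]
    if len(q)>30: print(n,len(q),'slope',np.polyfit(q[:,0],q[:,2],1), q.min(0),q.max(0))
"
```

```text
clock: 5.43
eef_pos: [0.4506, -0.0826, 0.0968]
tcp_rot: [-3.137, 0.061, 0.012]
ft_force: [-0.6, 0.4, -0.6]
gripper_width: 0.0
t 5.4333 clamp xyz [-136.     0.2   96.8] jaw yaw deg -2.24 z [-0.007  0.004 -1.   ] F [-0.6  0.4 -0.6] w 0.0 q [-0.37  0.19 -0.43  0.96  0.    1.24]
scene 756 slope [-0.12269523 93.34250017] [-44.80060049 -18.96939729  78.70991879] [44.73371098 20.95563204 99.12393245]
top 1009 slope [-8.99492710e-02  9.35744051e+01] [-47.34173049 -21.70839814  24.36461488] [ 41.17633253  21.69480442 100.7056732 ]
```

View pics/scene5.png

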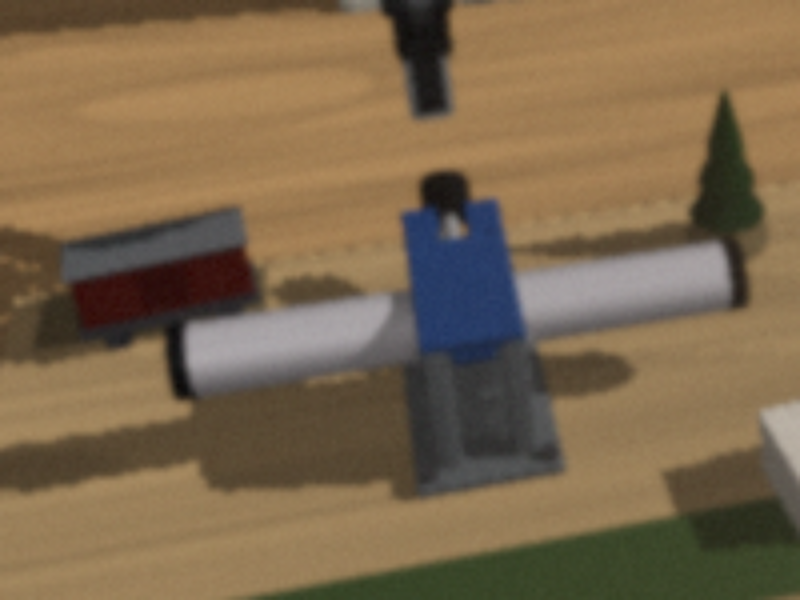

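The cap rests at about 0.12 rad, with the knob behind its slot (zoom ~445,190). The fingers are clear behind the knob. Lowering them to its outside.

```bash
python3 -m handwheel '[[[0,0,-0.015],[0,0,0]],[[0,0,-0.03],[0,0,0]],[[0,0,-0.037],[0,0,0]],[[0.004,0,-0.037],[0,0,0]],[[0.008,0,-0.037],[0,0,0]],[[0.01,0,-0.037],[0,0,0]],[[0.01,0,-0.037],[0,0,0]]]'; python3 -c "
from h import *
st()
for n in ('scene','top'):
    p,d=optics.snapshot(n); cv2.imwrite(f'pics/{n}6.png',cv2.resize(p[150:300,100:300],None,fx=4,fy=4) if n=='scene' else p)
"
```

```text
clock: 6.12
eef_pos: [0.463, -0.0833, 0.0631]
tcp_rot: [-3.139, 0.061, 0.007]
ft_force: [0.1, -0.3, 0.2]
gripper_width: -0.003
t 6.1167 clamp xyz [-123.6   -0.    63.1] jaw yaw deg -2.21 z [-0.004  0.002 -1.   ] F [ 0.1 -0.3  0.2] w -0.003 q [-0.36  0.25 -0.46  0.87  0.    1.25]
```

View pics/scene6.png

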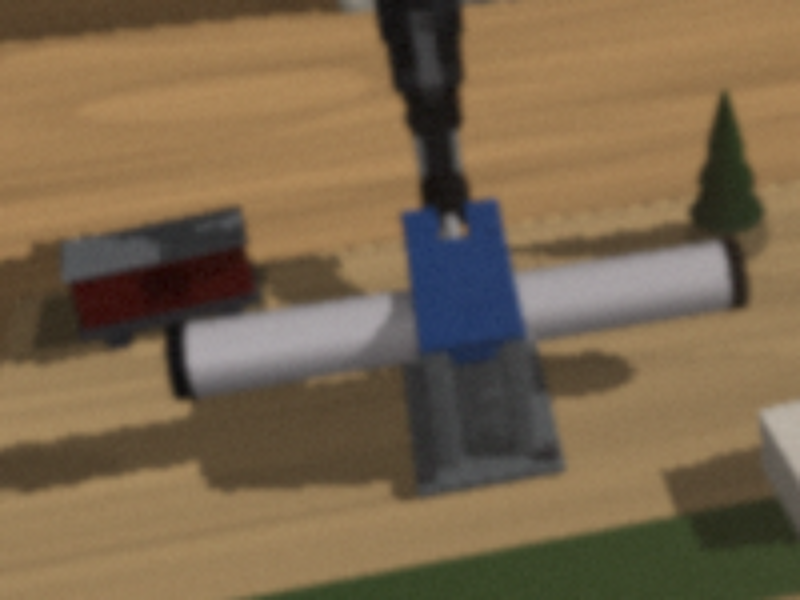

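View pics/top6.png

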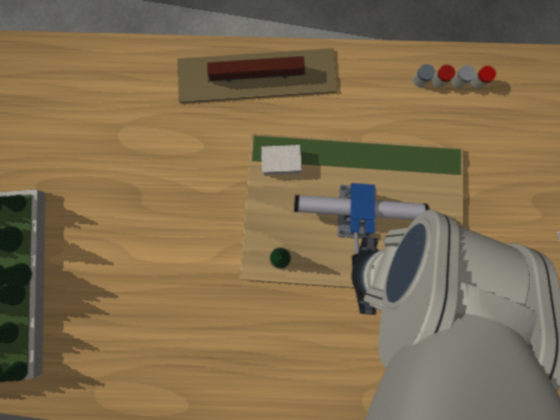

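```bash
python3 -m handwheel '[[[0.003,0,0.004],[0,0,0]],[[0.006,0,0.008],[0,0,0]],[[0.009,0,0.011],[0,0,0]],[[0.012,0,0.014],[0,0,0]],[[0.015,-0.001,0.017],[0,0,0]],[[0.018,-0.001,0.02],[0,0,0]],[[0.021,-0.001,0.023],[0,0,0]],[[0.024,-0.001,0.025],[0,0,0]],[[0.024,-0.001,0.025],[0,0,0]]]'; python3 -c "
from h import *
st()
for n in ('scene','top'):
    p,d=optics.snapshot(n); cv2.imwrite(f'pics/{n}7.png',cv2.resize(p[150:300,100:300],None,fx=4,fy=4) if n=='scene' else cv2.resize(p[125:300,270:480],None,fx=3,fy=3))
"
```

```text
clock: 6.97
eef_pos: [0.4838, -0.0837, 0.089]
tcp_rot: [-3.139, 0.061, 0.015]
ft_force: [-20.0, 1.9, 19.7]
gripper_width: -0.002
t 6.9667 clamp xyz [-102.8    0.4   89. ] jaw yaw deg -2.22 z [-0.01   0.002 -1.   ] F [-20.    1.9  19.7] w -0.002 q [-0.34  0.25 -0.37  0.96 -0.    1.27]
```

View pics/scene7.png

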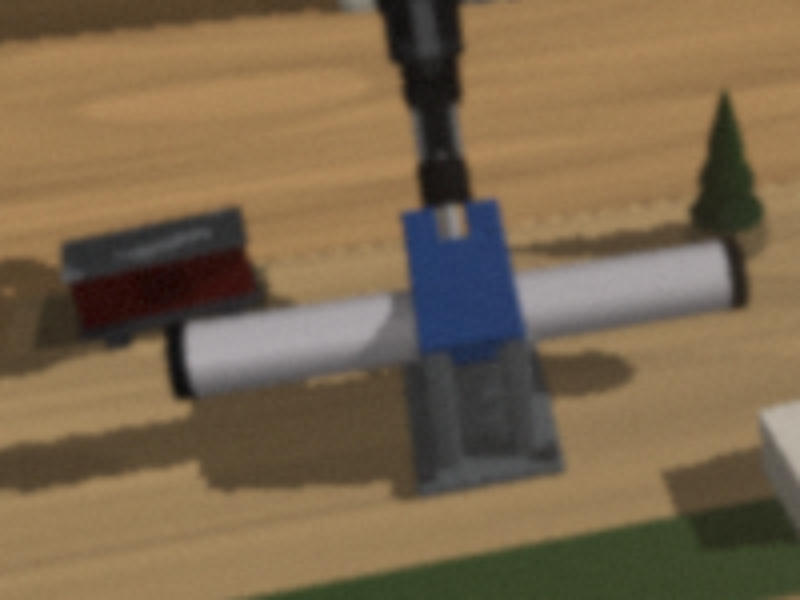

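View pics/top7.png

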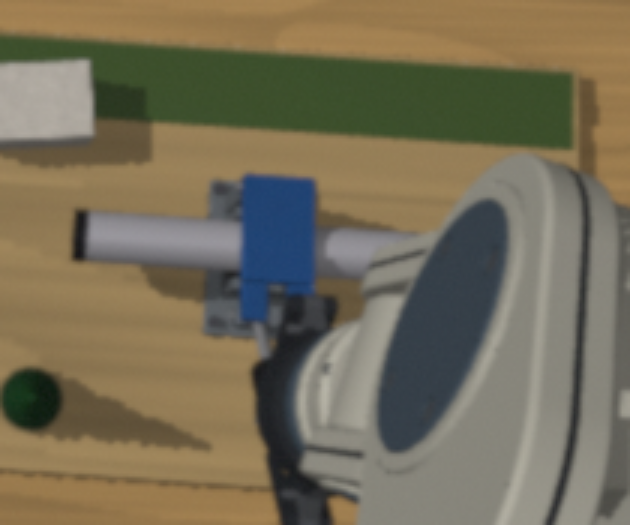

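The finger shows about 20 N in x and in z, so it is binding radially on the knob, as warned. I'll back off and measure the bolt angle.

```bash
python3 -m handwheel '[[[-0.003,0,0],[0,0,0]],[[-0.01,0,0.0],[0,0,0]],[[-0.025,0.001,0],[0,0,0]],[[-0.045,0.002,0],[0,0,0]],[[-0.05,0.002,0],[0,0,0]]]'; python3 -c "
from h import *
st()
for n in ('scene','top'):
    p,d=optics.snapshot(n); C=cloud(n,d);Q=w2c(C); h=cv2.cvtColor(p,cv2.COLOR_BGR2HSV)
    m=(p.max(2)<60)&(d>0)&(Q[...,0]<-45)&(Q[...,0]>-118)&(abs(Q[...,1])<20)&(Q[...,2]>60)&(Q[...,2]<125)
    q=Q[m]; print(n,len(q))
    if len(q)>10: print(np.percentile(q,[3,50,97],axis=0).round(1))
    cv2.imwrite(f'pics/{n}8.png',cv2.resize(p[150:300,100:300],None,fx=4,fy=4) if n=='scene' else cv2.resize(p[125:300,270:480],None,fx=3,fy=3))
"
```

```text
clock: 7.48
eef_pos: [0.4316, -0.0812, 0.0889]
tcp_rot: [-3.139, 0.061, 0.016]
ft_force: [-1.0, 0.7, 0.1]
gripper_width: -0.003
t 7.4833 clamp xyz [-155.1    0.8   88.9] jaw yaw deg -2.21 z [-0.01   0.003 -1.   ] F [-1.   0.7  0.1] w -0.003 q [-0.38  0.17 -0.48  0.93 -0.    1.23]
scene 123
[[-83.5  -8.5  80.7]
 [-75.6   1.   91.8]
 [-69.   10.8 100.1]]
top 116
[[-94.6  -7.1  89.1]
 [-82.1   3.5  97.1]
 [-71.7  10.1 102.6]]
```

View pics/scene8.png

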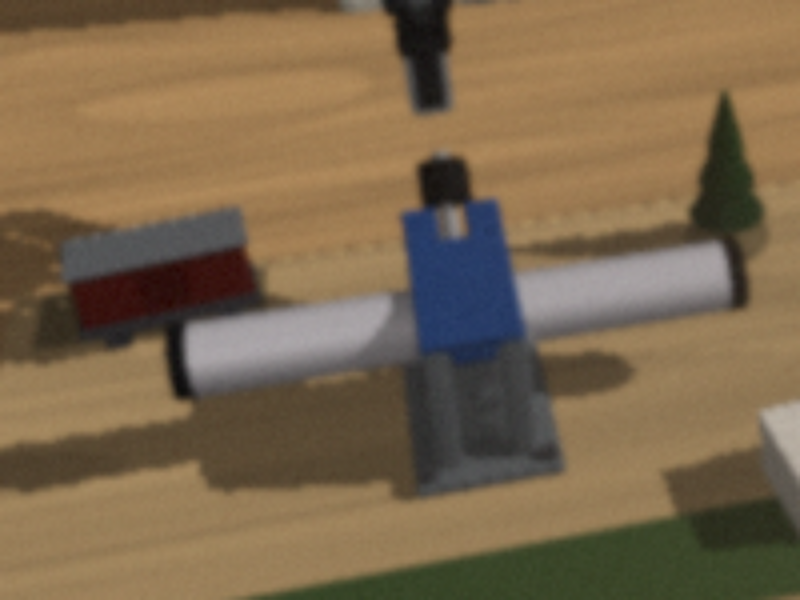

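View pics/top8.png

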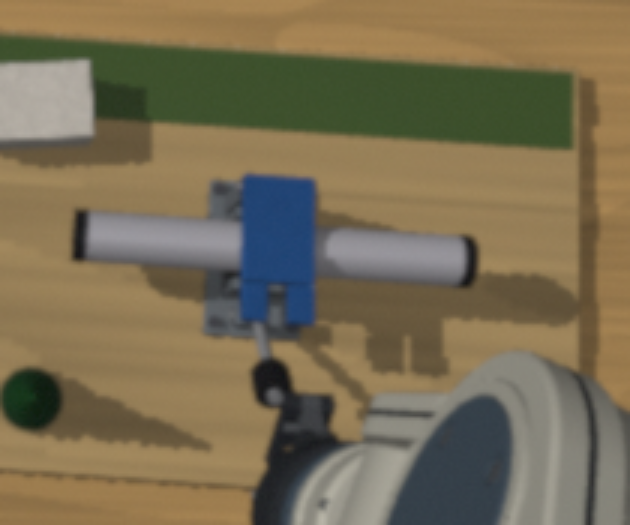

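```bash
cat >> h.py <<'E'
def tri(a,b):
    # closest point of two rays
    (o1,d1),(o2,d2)=ray("scene",*a),ray("top",*b)
    A=np.stack([d1,-d2],1); s=np.linalg.lstsq(A,o2-o1,rcond=None)[0]
    p,q=o1+d1*s[0],o2+d2*s[1]; return w2c((p+q)/2),np.linalg.norm(p-q)*1000
E
python3 -c "
from h import *
c,e=tri((100+444/4,150+184/4),(270+271/3,125+380/3)); print(c.round(1),e.round(1)); r=c-[-40,0,35]; print(np.hypot(r[0],r[2]),np.arctan2(-r[0],r[2]))
for y in (0,2):
  pass
"
```

```text
[-82.4   0.6  86.5] 2.7
66.76862777343386 0.6889790057064451
```

The finger edge rode up onto the knob's end face, because the bolt had started lower than I estimated. It is now at about 0.67 rad. I'll approach again with the tip lower.

```bash
python3 -m handwheel '[[[0,0,-0.012],[0,0,0]],[[0.01,0,-0.019],[0,0,0]],[[0.03,-0.001,-0.019],[0,0,0]],[[0.038,-0.001,-0.019],[0,0,0]],[[0.041,-0.002,-0.019],[0,0,0]],[[0.041,-0.002,-0.019],[0,0,0]]]'; python3 -c "
from h import *
st()"
```

```text
clock: 8.08
eef_pos: [0.4741, -0.0835, 0.07]
tcp_rot: [-3.139, 0.061, 0.019]
ft_force: [-7.8, 0.4, 7.9]
gripper_width: -0.001
t 8.0833 clamp xyz [-112.5    0.3   70. ] jaw yaw deg -2.22 z [-0.012  0.003 -1.   ] F [-7.8  0.4  7.9] w -0.001 q [-0.35  0.26 -0.42  0.91 -0.    1.26]
```

```bash
python3 -m handwheel '[[[0.003,0,0.001],[0,0,0]],[[0.005,0,0.003],[0,0,0]],[[0.007,0,0.005],[0,0,0]],[[0.009,0,0.007],[0,0,0]],[[0.011,0,0.009],[0,0,0]],[[0.011,0,0.009],[0,0,0]]]'; python3 -c "
from h import *
st()"
```

```text
clock: 8.58
eef_pos: [0.4857, -0.0835, 0.0793]
tcp_rot: [-3.139, 0.06, 0.019]
ft_force: [-3.3, 0.1, 3.7]
gripper_width: -0.003
t 8.5833 clamp xyz [-101.     0.8   79.3] jaw yaw deg -2.2 z [-0.012  0.002 -1.   ] F [-3.3  0.1  3.7] w -0.003 q [-0.34  0.27 -0.38  0.94 -0.    1.27]
```

```bash
python3 -m handwheel '[[[-0.005,0,0],[0,0,0]],[[-0.03,0.001,0.01],[0,0,0]],[[-0.04,0.001,0.04],[0,0,0]],[[-0.04,0.001,0.07],[0,0,0]],[[-0.04,0.001,0.09],[0,0,0]],[[-0.04,0.001,0.09],[0,0,0]]]' 0.553 20; python3 -c "
from h import *
st()
for n in ('scene','top'):
    p,d=optics.snapshot(n); 
    cv2.imwrite(f'pics/{n}9.png',cv2.resize(p[150:300,100:300],None,fx=4,fy=4) if n=='scene' else cv2.resize(p[125:300,270:480],None,fx=3,fy=3))
"
```

```text
clock: 9.08
eef_pos: [0.4477, -0.0832, 0.1732]
tcp_rot: [3.141, -0.06, -0.009]
ft_force: [-0.1, 0.1, 0.3]
gripper_width: 0.446
t 9.0833 clamp xyz [-138.9   -0.5  173.2] jaw yaw deg -2.2 z [-0.006  0.    -1.   ] F [-0.1  0.1  0.3] w 0.446 q [-0.37  0.13 -0.3   1.15 -0.    1.24]
```

View pics/scene9.png

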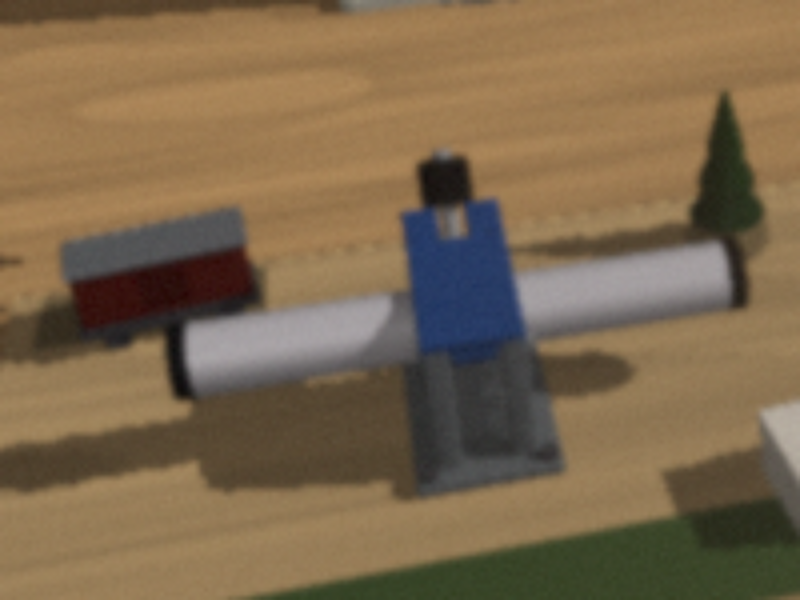

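View pics/top9.png

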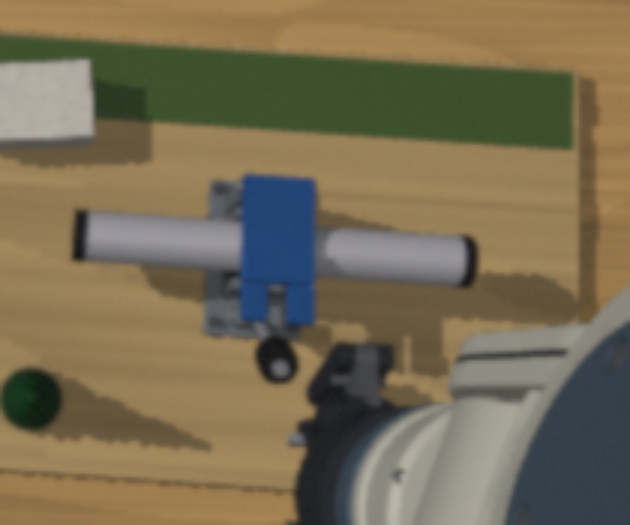

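```bash
python3 -c "
from h import *
for b in((277,360),(277,356)):
  c,e=tri((100+445/4,150+181/4),(270+b[0]/3,125+b[1]/3)); r=c-[-40,0,35]; print(c.round(1),e.round(1),np.hypot(r[0],r[2]),np.arctan2(-r[0],r[2]))
"
```

```text
[-70.7   0.3  95.6] 4.3 67.90276278694256 0.46904368106890393
[-68.4   0.4  96.9] 3.8 68.10728640699469 0.430806750087337
```

Bolt is at about 0.46 rad (knob scene ~211,195; top ~362,244). The jaws are set to a gap of about 38 mm, so next I straddle the knob.

```bash
python3 -m handwheel '[[[0.015,0,0],[0,0,0]],[[0.035,-0.001,0],[0,0,0]],[[0.055,-0.002,0],[0,0,0]],[[0.067,-0.002,-0.01],[0,0,0]],[[0.067,-0.002,-0.03],[0,0,0]],[[0.067,-0.002,-0.048],[0,0,0]],[[0.067,-0.002,-0.058],[0,0,0]],[[0.067,-0.002,-0.063],[0,0,0]],[[0.067,-0.002,-0.063],[0,0,0]]]'; python3 -c "
from h import *
st()
for n in ('scene','top'):
    p,d=optics.snapshot(n); 
    cv2.imwrite(f'pics/{n}10.png',cv2.resize(p[150:300,100:300],None,fx=4,fy=4) if n=='scene' else cv2.resize(p[125:300,270:480],None,fx=3,fy=3))
"
```

```text
clock: 9.93
eef_pos: [0.5125, -0.0844, 0.1051]
tcp_rot: [-3.138, 0.06, 0.021]
ft_force: [0.1, -0.1, 1.3]
gripper_width: 0.449
t 9.9333 clamp xyz [-74.1   1.  105.1] jaw yaw deg -2.2 z [-0.013  0.003 -1.   ] F [ 0.1 -0.1  1.3] w 0.449 q [-0.32  0.29 -0.27  1.02 -0.    1.29]
```

View pics/scene10.png

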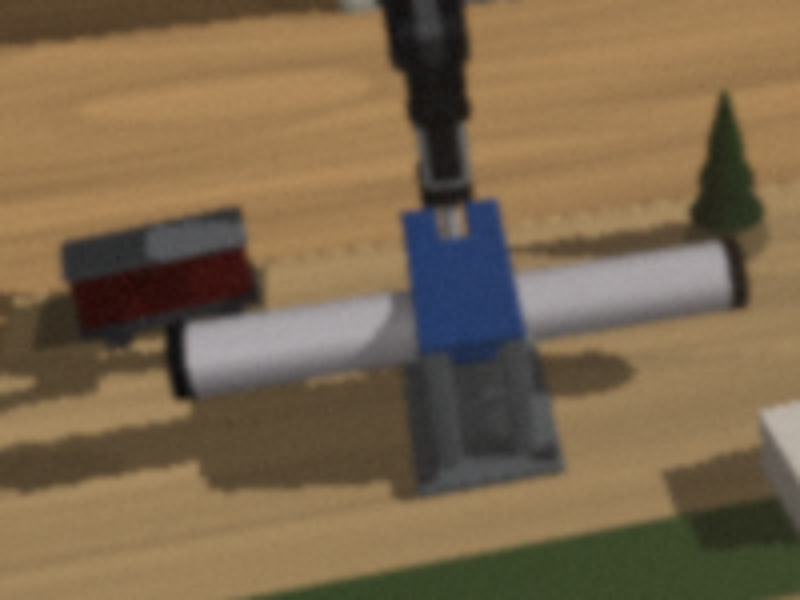

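View pics/top10.png

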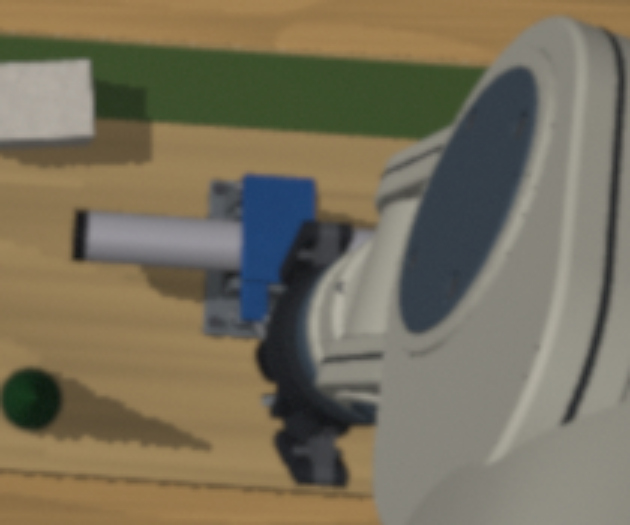

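```bash
python3 -c "
from h import *
n=np.array([np.cos(YAW),np.sin(YAW),0])
for u,v in((443,188),(443,182),(443,200)):
  o,d=ray('scene',100+u/4,150+v/4); P0=c2w(-41,0,0); s=((P0-o)@n)/(d@n); print((u,v),w2c(o+s*d).round(1))
"
```

```text
(443, 188) [-41.    0.3 109.7]
(443, 182) [-41.    0.7 112.8]
(443, 200) [-41.   -0.4 103.4]
```

```bash
python3 -m handwheel '[[[0.003,0,-0.002],[0,0,0]],[[0.005,0,-0.005],[0,0,0]],[[0.005,0,-0.008],[0,0,0]],[[0.005,0,-0.01],[0,0,0]],[[0.005,0,-0.01],[0,0,0]]]'; python3 -c "
from h import *
st()"
```

```text
clock: 10.45
eef_pos: [0.5185, -0.0847, 0.0967]
tcp_rot: [-3.139, 0.06, 0.016]
ft_force: [0.0, 0.3, 0.3]
gripper_width: 0.449
t 10.45 clamp xyz [-68.1   0.9  96.7] jaw yaw deg -2.2 z [-0.01   0.002 -1.   ] F [0.  0.3 0.3] w 0.449 q [-0.32  0.3  -0.28  1.   -0.    1.29]
```

```bash
python3 -m handwheel '[[[0,0,-0.002],[0,0,0]],[[0,0,-0.004],[0,0,0]],[[0,0,-0.004],[0,0,0]]]'; python3 -c "
from h import *
st()"
```

```text
clock: 10.7
eef_pos: [0.518, -0.0847, 0.0925]
tcp_rot: [-3.139, 0.06, 0.018]
ft_force: [-1.9, -0.9, 3.0]
gripper_width: 0.452
t 10.7 clamp xyz [-68.6   0.9  92.5] jaw yaw deg -2.21 z [-0.011  0.002 -1.   ] F [-1.9 -0.9  3. ] w 0.452 q [-0.32  0.3  -0.28  0.99 -0.    1.29]
```

```bash
python3 -m handwheel '[[[0,0,-0.002],[0,0,0]],[[0,0,-0.004],[0,0,0]],[[0,0,-0.005],[0,0,0]],[[0,0,-0.005],[0,0,0]]]'; python3 -c "
from h import *
st()"
```

```text
clock: 11.03
eef_pos: [0.5175, -0.0847, 0.0878]
tcp_rot: [-3.14, 0.06, 0.018]
ft_force: [-5.3, 0.5, 9.1]
gripper_width: 0.449
t 11.0333 clamp xyz [-69.1   0.9  87.8] jaw yaw deg -2.21 z [-0.012  0.002 -1.   ] F [-5.3  0.5  9.1] w 0.449 q [-0.32  0.31 -0.29  0.98 -0.    1.29]
```

```bash
python3 -m handwheel '[[[0,0,-0.001],[0,0,0]],[[0,0,-0.002],[0,0,0]],[[0,0,-0.002],[0,0,0]]]'; python3 -c "
from h import *
st()"
```

```text
clock: 11.28
eef_pos: [0.5175, -0.0847, 0.0873]
tcp_rot: [-3.14, 0.06, 0.016]
ft_force: [-8.1, 1.3, 17.3]
gripper_width: 0.45
t 11.2833 clamp xyz [-69.1   0.9  87.3] jaw yaw deg -2.2 z [-0.01   0.001 -1.   ] F [-8.1  1.3 17.3] w 0.45 q [-0.32  0.31 -0.29  0.98 -0.    1.29]
```

```bash
python3 -c "
from h import *
for n in ('scene','top'):
    p,d=optics.snapshot(n); Q=w2c(cloud(n,d)); h=cv2.cvtColor(p,cv2.COLOR_BGR2HSV)
    m=(h[...,0]>105)&(h[...,0]<130)&(h[...,1]>130)&(d>0)&(Q[...,0]>-46)&(Q[...,0]<30)&(abs(Q[...,1])<40)&(Q[...,2]>80)
    q=Q[m]; print(n,len(q),np.polyfit(q[:,0],q[:,2],1))
    cv2.imwrite(f'pics/{n}11.png',cv2.resize(p[150:300,100:300],None,fx=4,fy=4) if n=='scene' else cv2.resize(p[125:300,270:480],None,fx=3,fy=3))
st()
"
```

```text
scene 468 [2.97463576e-03 8.97325334e+01]
top 552 [-4.98532130e-02  9.12030047e+01]
t 11.3833 clamp xyz [-69.1   0.9  87.3] jaw yaw deg -2.21 z [-0.01   0.001 -1.   ] F [-6.6  1.8 17.3] w 0.451 q [-0.32  0.31 -0.29  0.98 -0.    1.29]
```

View pics/scene11.png

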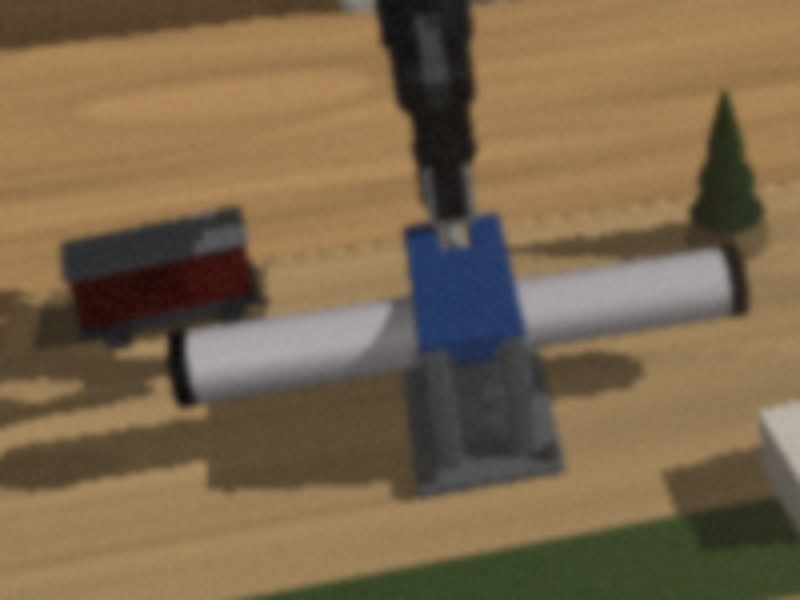

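The cap is fully down (fitted slope ≈ 0, top at z ≈ 89.7) under about 17 N. Now I slide in so the rear finger brings the knob over the prongs.

```bash
python3 -m handwheel '[[[0.0015,0,-0.002],[0,0,0]],[[0.003,0,-0.002],[0,0,0]],[[0.005,0,-0.002],[0,0,0]]]'; python3 -c "
from h import *
st()"
```

```text
clock: 11.63
eef_pos: [0.5188, -0.0846, 0.0868]
tcp_rot: [3.14, -0.061, -0.025]
ft_force: [-14.2, 0.4, 33.9]
gripper_width: 0.446
t 11.6333 clamp xyz [-67.8   1.1  86.8] jaw yaw deg -2.23 z [-0.016 -0.    -1.   ] F [-14.2   0.4  33.9] w 0.446 q [-0.32  0.31 -0.29  0.99 -0.01  1.29]
```

```bash
python3 -m handwheel '[[[0.002,0,0.0005],[0,0,0]],[[0.004,0,0.0005],[0,0,0]],[[0.005,0,0.0005],[0,0,0]]]'; python3 -c "
from h import *
st()"
```

```text
clock: 11.88
eef_pos: [0.5227, -0.0846, 0.088]
tcp_rot: [3.14, -0.061, -0.027]
ft_force: [-8.9, 0.2, 11.6]
gripper_width: 0.442
t 11.8833 clamp xyz [-63.9   1.3  88. ] jaw yaw deg -2.24 z [-0.017 -0.001 -1.   ] F [-8.9  0.2 11.6] w 0.442 q [-0.32  0.32 -0.28  0.99 -0.01  1.29]
```

```bash
python3 -m handwheel '[[[0,0,-0.0015],[0,0,0]],[[0.002,0,-0.0015],[0,0,0]],[[0.004,0,-0.0015],[0,0,0]]]'; python3 -c "
from h import *
st()"
```

```text
clock: 12.13
eef_pos: [0.5247, -0.0846, 0.0876]
tcp_rot: [3.139, -0.062, -0.031]
ft_force: [-13.0, 0.5, 20.6]
gripper_width: 0.448
t 12.1333 clamp xyz [-61.9   1.3  87.6] jaw yaw deg -2.26 z [-0.02  -0.001 -1.   ] F [-13.    0.5  20.6] w 0.448 q [-0.31  0.32 -0.27  1.   -0.01  1.3 ]
```

```bash
python3 -m handwheel '[[[0.002,0,-0.0005],[0,-0.3,0]],[[0.004,0,-0.0005],[0,-0.5,0]],[[0.006,0,-0.0005],[0,-0.5,0]]]'; python3 -c "
from h import *
st()"
```

```text
clock: 12.38
eef_pos: [0.5294, -0.0846, 0.0878]
tcp_rot: [3.139, -0.062, -0.02]
ft_force: [-8.7, 0.2, 13.4]
gripper_width: 0.447
t 12.3833 clamp xyz [-57.2   1.5  87.8] jaw yaw deg -2.27 z [-0.013 -0.002 -1.   ] F [-8.7  0.2 13.4] w 0.447 q [-0.31  0.33 -0.26  0.99 -0.01  1.3 ]
```

```bash
python3 -m handwheel '[[[0,0,-0.0015],[0,0,0]],[[0.002,0,-0.0015],[0,-0.3,0]],[[0.004,0,-0.0015],[0,-0.4,0]],[[0.005,0,-0.0015],[0,-0.5,0]]]'; python3 -c "
from h import *
st()
for n in ('scene','top'):
    p,d=optics.snapshot(n); Q=w2c(cloud(n,d)); h=cv2.cvtColor(p,cv2.COLOR_BGR2HSV)
    m=(h[...,0]>105)&(h[...,0]<130)&(h[...,1]>130)&(d>0)&(Q[...,0]>-46)&(Q[...,0]<30)&(abs(Q[...,1])<40)&(Q[...,2]>80)
    q=Q[m]; print(n,len(q),np.polyfit(q[:,0],q[:,2],1))
    cv2.imwrite(f'pics/{n}12.png',cv2.resize(p[150:300,100:300],None,fx=4,fy=4) if n=='scene' else cv2.resize(p[125:300,270:480],None,fx=3,fy=3))
"
```

```text
clock: 12.72
eef_pos: [0.5332, -0.0846, 0.0874]
tcp_rot: [3.138, -0.063, -0.008]
ft_force: [-8.7, 1.0, 16.9]
gripper_width: 0.448
t 12.7167 clamp xyz [-53.4   1.7  87.4] jaw yaw deg -2.28 z [-0.005 -0.003 -1.   ] F [-8.7  1.  16.9] w 0.448 q [-0.31  0.33 -0.26  0.98 -0.    1.3 ]
scene 439 [1.11136323e-03 8.97758975e+01]
top 397 [-3.93931759e-02  9.39123292e+01]
```

View pics/scene12.png

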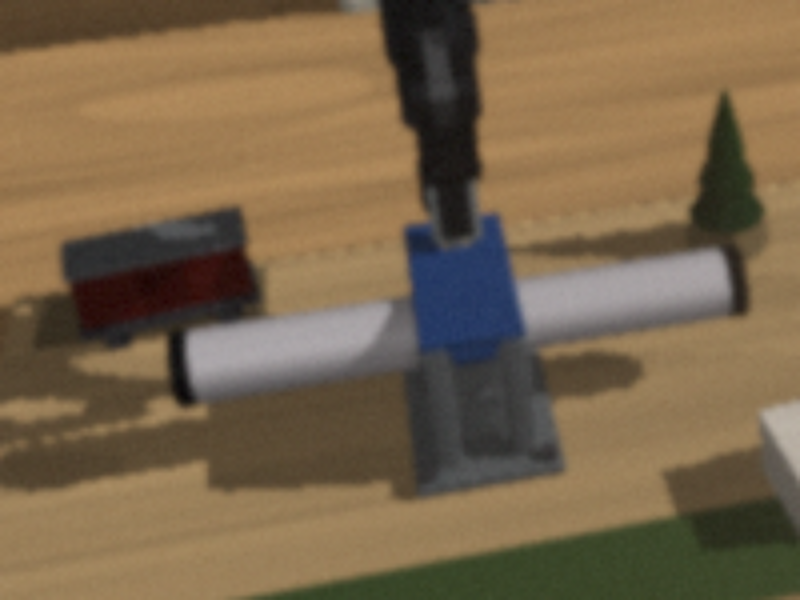

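View pics/top12.png

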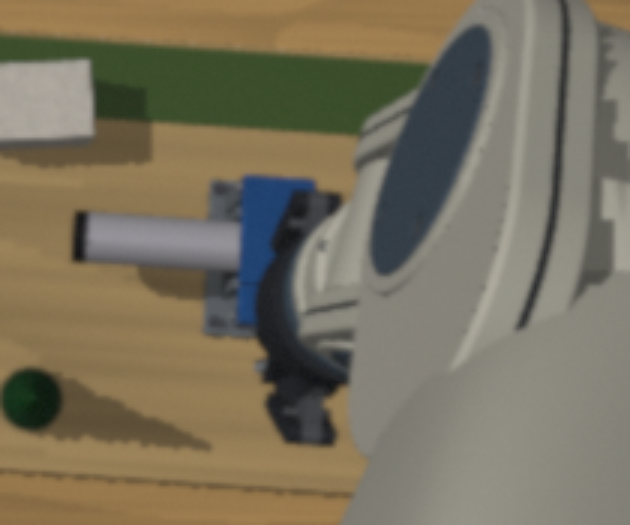

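Cap still at home (slope ≈ 0) and the front finger is sliding along its top. Continuing.

```bash
python3 -m handwheel '[[[0.001,0,-0.0015],[0,0,0]],[[0.003,0,-0.0015],[0,0,0]],[[0.005,-0.0005,-0.0015],[0,-0.2,0]],[[0.006,-0.0005,-0.0015],[0,-0.3,0]]]'; python3 -c "
from h import *
st()"
```

```text
clock: 13.15
eef_pos: [0.5362, -0.0847, 0.087]
tcp_rot: [3.138, -0.063, -0.007]
ft_force: [-23.7, 1.3, 27.5]
gripper_width: 0.442
t 13.15 clamp xyz [-50.4   1.7  87. ] jaw yaw deg -2.29 z [-0.004 -0.003 -1.   ] F [-23.7   1.3  27.5] w 0.442 q [-0.31  0.33 -0.26  0.99 -0.    1.3 ]
```

```bash
python3 -m handwheel '[[[0.001,0,-0.0013],[0,0,0]],[[0.003,0,-0.0013],[0,0,0]],[[0.005,-0.0005,-0.0013],[0,-0.2,0]],[[0.006,-0.0005,-0.0013],[0,-0.3,0]]]'; python3 -c "
from h import *
st()"
```

```text
clock: 13.48
eef_pos: [0.5366, -0.0846, 0.0868]
tcp_rot: [3.138, -0.064, -0.013]
ft_force: [-37.2, 0.5, 36.6]
gripper_width: 0.447
t 13.4833 clamp xyz [-50.    1.8  86.8] jaw yaw deg -2.32 z [-0.008 -0.003 -1.   ] F [-37.2   0.5  36.6] w 0.447 q [-0.31  0.33 -0.25  0.99 -0.01  1.3 ]
```

That was too much: Fx ≈ Fz ≈ 37 N, so the front finger is sticking by friction. I'll unload it before going on.

```bash
python3 -m handwheel '[[[-0.001,0,0.0015],[0,0,0]],[[-0.001,0,0.0015],[0,0,0]]]'; python3 -c "
from h import *
st()
for n in ('scene','top'):
    p,d=optics.snapshot(n); Q=w2c(cloud(n,d)); h=cv2.cvtColor(p,cv2.COLOR_BGR2HSV)
    m=(h[...,0]>105)&(h[...,0]<130)&(h[...,1]>130)&(d>0)&(Q[...,0]>-46)&(Q[...,0]<30)&(abs(Q[...,1])<40)&(Q[...,2]>80)
    q=Q[m]; print(n,len(q),np.polyfit(q[:,0],q[:,2],1))
    cv2.imwrite(f'pics/{n}13.png',cv2.resize(p[150:300,100:300],None,fx=4,fy=4) if n=='scene' else cv2.resize(p[125:300,270:480],None,fx=3,fy=3))
"
```

```text
clock: 13.65
eef_pos: [0.535, -0.0847, 0.0895]
tcp_rot: [3.137, -0.064, -0.012]
ft_force: [-6.2, 0.2, 9.2]
gripper_width: 0.444
t 13.65 clamp xyz [-51.6   1.7  89.5] jaw yaw deg -2.33 z [-0.008 -0.003 -1.   ] F [-6.2  0.2  9.2] w 0.444 q [-0.31  0.33 -0.25  0.99 -0.01  1.3 ]
scene 460 [-2.54673052e-02  9.08273550e+01]
top 383 [-0.12452052 93.64445101]
```

View pics/scene13.png

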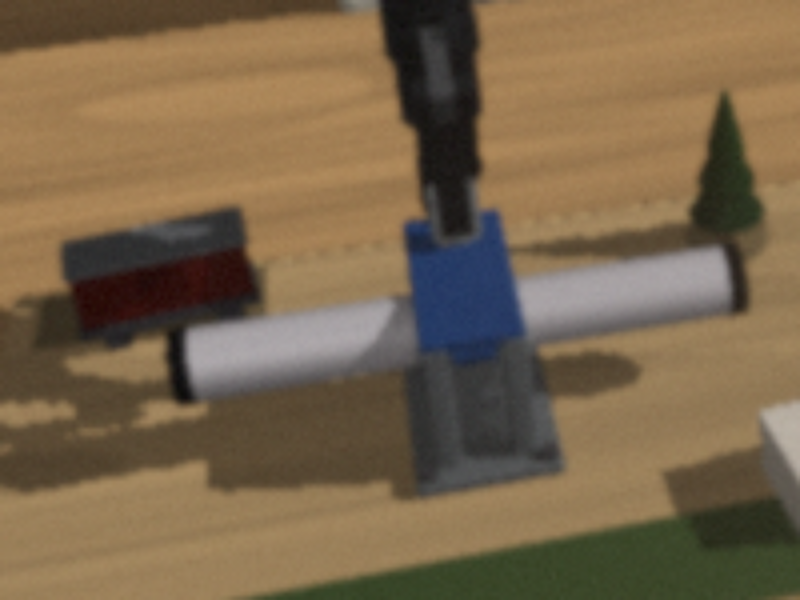

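The front finger sticks when it slides under load. New plan: lift, open wider, plant the front finger near its final spot on the cap, then bring the knob in by closing the jaws.

```bash
python3 -m handwheel '[[[-0.001,0,0.006],[0,0,0]],[[-0.001,-0.001,0.015],[0,-0.4,0.0]],[[-0.001,-0.002,0.03],[0,-0.4,0.0]],[[-0.001,-0.002,0.03],[0.1,-0.4,0.0]]]'; python3 -m handwheel '[[[0.002,0,0],[0,0,0]],[[0.003,0,0],[0,0,0]],[[0.003,0,0],[0,0,0]],[[0.003,0,0],[0,0,0]]]' 0.224 20; python3 -c "
from h import *
st()
for n in ('scene','top'):
    p,d=optics.snapshot(n); Q=w2c(cloud(n,d)); h=cv2.cvtColor(p,cv2.COLOR_BGR2HSV)
    m=(h[...,0]>105)&(h[...,0]<130)&(h[...,1]>130)&(d>0)&(Q[...,0]>-46)&(Q[...,0]<30)&(abs(Q[...,1])<40)&(Q[...,2]>80)
    q=Q[m]; print(n,len(q),np.polyfit(q[:,0],q[:,2],1))
    cv2.imwrite(f'pics/{n}14.png',cv2.resize(p[150:300,100:300],None,fx=4,fy=4) if n=='scene' else cv2.resize(p[125:300,270:480],None,fx=3,fy=3))
"
```

```text
clock: 14.08
eef_pos: [0.5353, -0.0872, 0.1218]
tcp_rot: [3.138, -0.064, 0.004]
ft_force: [1.6, -0.7, 0.7]
gripper_width: 0.448
clock: 14.42
eef_pos: [0.5382, -0.0871, 0.1213]
tcp_rot: [3.139, -0.064, 0.003]
ft_force: [0.1, -0.7, -0.6]
gripper_width: 0.774
t 14.4167 clamp xyz [-48.3  -0.6 121.3] jaw yaw deg -2.32 z [ 0.002 -0.002 -1.   ] F [ 0.1 -0.7 -0.6] w 0.774 q [-0.31  0.3  -0.2   1.06 -0.    1.3 ]
scene 504 [-3.36471753e-02  9.11527509e+01]
top 530 [-6.17107953e-02  9.34796600e+01]
```

View pics/scene14.png

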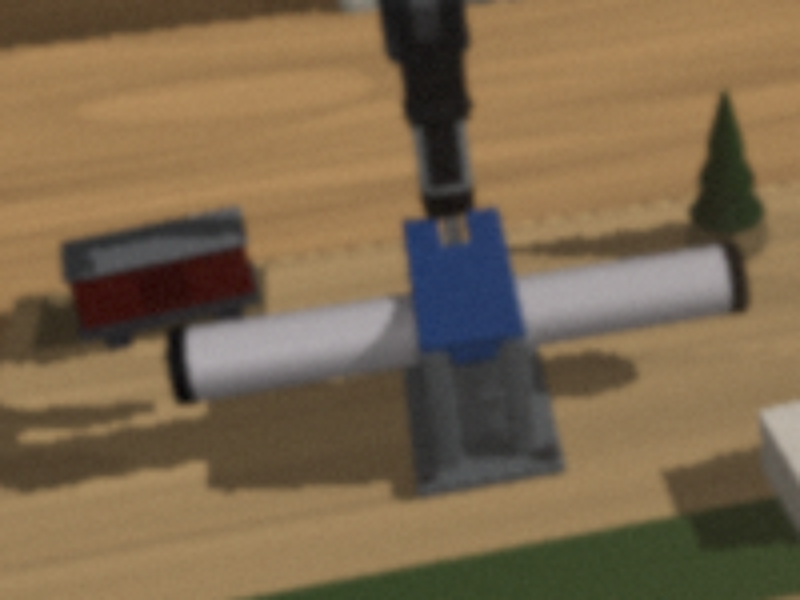

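View pics/top14.png

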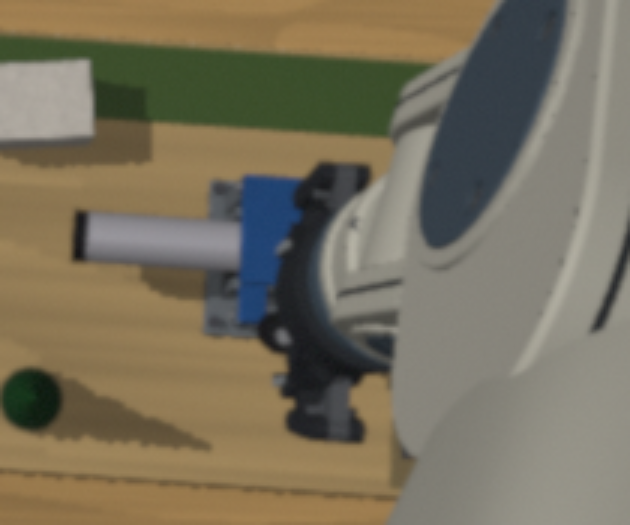

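```bash
python3 -c "
from h import *
for v in (322,328,334): print(v,w2c(onplane('top',270+275/3,125+v/3,.103)).round(1))
n=np.array([np.cos(YAW),np.sin(YAW),0])
o,d=ray('scene',100+452/4,150+214/4)
for z in (.092,.095): print(w2c(onplane('scene',100+452/4,150+214/4,z)).round(1))
"
```

```text
322 [-49.1   1.7 103. ]
328 [-52.7   1.6 103. ]
334 [-56.2   1.5 103. ]
[-46.1   2.8  92. ]
[-41.4   2.7  95. ]
```

The cap now sits at about 0.04 with nothing touching it: the knob is already partly over the prongs (α ≈ 0.2, knob top view ~(362,234)). I'll press and finish the swing by closing the jaws.

```bash
python3 -m handwheel '[[[0,0.001,-0.01],[0,0,0]],[[0,0.001,-0.02],[0,0,0]],[[0,0.001,-0.028],[0,0,0]],[[0,0.001,-0.031],[0,0,0]],[[0,0.001,-0.031],[0,0,0]]]'; python3 -c "
from h import *
st()"
```

```text
clock: 14.93
eef_pos: [0.5374, -0.0858, 0.0889]
tcp_rot: [3.139, -0.064, -0.001]
ft_force: [-0.2, 0.0, -0.4]
gripper_width: 0.78
t 14.9333 clamp xyz [-49.2   0.6  88.9] jaw yaw deg -2.32 z [-0.    -0.002 -1.   ] F [-0.2  0.  -0.4] w 0.78 q [-0.31  0.33 -0.25  0.99 -0.    1.3 ]
```

```bash
python3 -m handwheel '[[[0,0,-0.001],[0,0,0]],[[0,0,-0.003],[0,0,0]],[[0,0,-0.003],[0,0,0]]]'; python3 -c "
from h import *
st()"
```

```text
clock: 15.18
eef_pos: [0.5374, -0.0858, 0.0857]
tcp_rot: [3.139, -0.064, -0.001]
ft_force: [1.0, -0.6, -0.2]
gripper_width: 0.775
t 15.1833 clamp xyz [-49.2   0.6  85.7] jaw yaw deg -2.32 z [-0.001 -0.002 -1.   ] F [ 1.  -0.6 -0.2] w 0.775 q [-0.31  0.33 -0.26  0.98 -0.    1.3 ]
```

```bash
python3 -m handwheel '[[[0,0,-0.001],[0,0,0]],[[0,0,-0.0025],[0,0,0]],[[0,0,-0.0025],[0,0,0]]]'; python3 -c "
from h import *
st()"
```

```text
clock: 15.43
eef_pos: [0.5376, -0.0859, 0.0838]
tcp_rot: [3.139, -0.064, 0.001]
ft_force: [-1.6, 0.6, 6.6]
gripper_width: 0.775
t 15.4333 clamp xyz [-49.    0.5  83.8] jaw yaw deg -2.32 z [ 0.    -0.002 -1.   ] F [-1.6  0.6  6.6] w 0.775 q [-0.31  0.33 -0.26  0.97 -0.    1.3 ]
```

```bash
python3 -m handwheel '[[[0,0,-0.001],[0,0,0]],[[0,0,-0.002],[0,0,0]],[[0,0,-0.002],[0,0,0]]]'; python3 -c "
from h import *
st()"
```

```text
clock: 15.68
eef_pos: [0.5376, -0.0859, 0.0829]
tcp_rot: [3.138, -0.064, 0.002]
ft_force: [-5.0, 0.7, 9.9]
gripper_width: 0.777
t 15.6833 clamp xyz [-49.    0.5  82.9] jaw yaw deg -2.32 z [ 0.001 -0.003 -1.   ] F [-5.   0.7  9.9] w 0.777 q [-0.31  0.33 -0.27  0.97 -0.    1.3 ]
```

```bash
python3 -m handwheel '[[[0,0,-0.001],[0,0,0]],[[0,0,-0.0025],[0,0,0]],[[0,0,-0.0025],[0,0,0]]]'; python3 -c "
from h import *
st()"
```

```text
clock: 15.93
eef_pos: [0.5375, -0.0859, 0.0821]
tcp_rot: [3.138, -0.063, 0.005]
ft_force: [-7.6, 1.5, 15.5]
gripper_width: 0.776
t 15.9333 clamp xyz [-49.1   0.5  82.1] jaw yaw deg -2.31 z [ 0.003 -0.003 -1.   ] F [-7.6  1.5 15.5] w 0.776 q [-0.31  0.33 -0.27  0.96 -0.    1.3 ]
```

```bash
python3 -m handwheel '[[[0,0,-0.001],[0,0,0]],[[0,0,-0.001],[0,0,0]]]'; python3 -c "
from h import *
st()
for n in ('scene','top'):
    p,d=optics.snapshot(n); Q=w2c(cloud(n,d)); h=cv2.cvtColor(p,cv2.COLOR_BGR2HSV)
    m=(h[...,0]>105)&(h[...,0]<130)&(h[...,1]>130)&(d>0)&(Q[...,0]>-46)&(Q[...,0]<30)&(abs(Q[...,1])<40)&(Q[...,2]>80)
    q=Q[m]; print(n,len(q),np.polyfit(q[:,0],q[:,2],1))
    cv2.imwrite(f'pics/{n}15.png',cv2.resize(p[150:300,100:300],None,fx=4,fy=4) if n=='scene' else cv2.resize(p[125:300,270:480],None,fx=3,fy=3))
"
```

```text
clock: 16.1
eef_pos: [0.5376, -0.0859, 0.0824]
tcp_rot: [3.137, -0.063, 0.007]
ft_force: [-5.6, 0.7, 12.0]
gripper_width: 0.779
t 16.1 clamp xyz [-49.    0.5  82.4] jaw yaw deg -2.3 z [ 0.005 -0.004 -1.   ] F [-5.6  0.7 12. ] w 0.779 q [-0.31  0.33 -0.27  0.96 -0.    1.3 ]
scene 369 [-4.28895438e-03  9.00237069e+01]
top 347 [-4.41777317e-02  9.32263718e+01]
```

View pics/scene15.png

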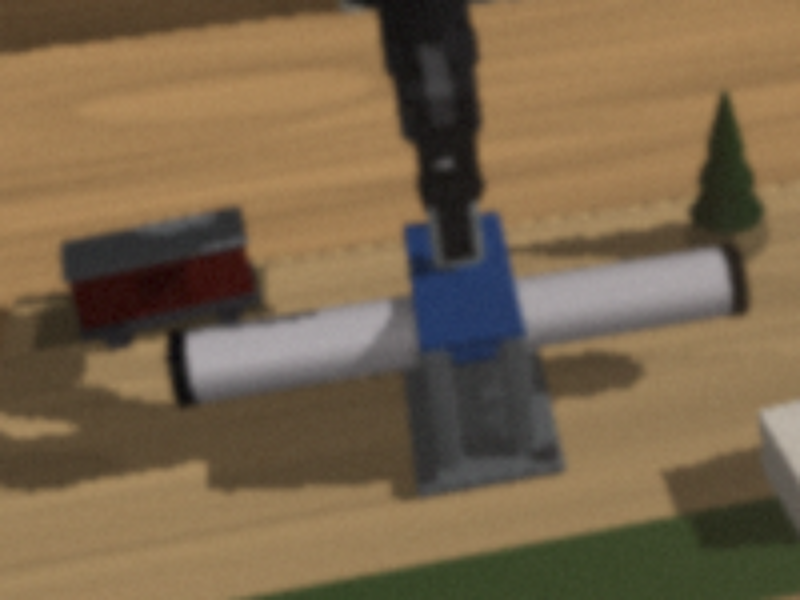

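```bash
python3 -m handwheel '[[[0.001,0,-0.0012],[0,0,0]],[[0.002,0,-0.0012],[0,0,0]],[[0.002,0,-0.0012],[0,0,0]]]' 0.274 20; python3 -c "
from h import *
st()"
```

```text
clock: 16.45
eef_pos: [0.5397, -0.0861, 0.0831]
tcp_rot: [3.136, -0.063, 0.01]
ft_force: [-7.0, 0.4, 18.2]
gripper_width: 0.725
t 16.45 clamp xyz [-46.8   0.5  83.1] jaw yaw deg -2.3 z [ 0.006 -0.005 -1.   ] F [-7.   0.4 18.2] w 0.725 q [-0.31  0.33 -0.27  0.96 -0.    1.3 ]
```

```bash
python3 -m handwheel '[[[0.001,0,-0.0008],[0.1,0.1,0]],[[0.002,0,-0.0008],[0.1,0.2,0]],[[0.002,0,-0.0008],[0.1,0.2,0]]]' 0.324 20; python3 -c "
from h import *
st()"
```

```text
clock: 16.7
eef_pos: [0.5419, -0.0862, 0.0841]
tcp_rot: [3.137, -0.063, 0.007]
ft_force: [-8.4, 1.3, 18.2]
gripper_width: 0.671
t 16.7 clamp xyz [-44.7   0.5  84.1] jaw yaw deg -2.3 z [ 0.004 -0.004 -1.   ] F [-8.4  1.3 18.2] w 0.671 q [-0.31  0.34 -0.26  0.97 -0.    1.3 ]
```

```bash
python3 -m handwheel '[[[0.001,0,-0.0008],[0.1,0.1,0]],[[0.002,0,-0.0008],[0.1,0.2,0]],[[0.002,0,-0.0008],[0.1,0.2,0]]]' 0.374 20; python3 -c "
from h import *
st()"
```

```text
clock: 16.95
eef_pos: [0.544, -0.0862, 0.0851]
tcp_rot: [3.138, -0.063, 0.004]
ft_force: [-7.4, 1.3, 16.7]
gripper_width: 0.627
t 16.95 clamp xyz [-42.6   0.5  85.1] jaw yaw deg -2.3 z [ 0.002 -0.003 -1.   ] F [-7.4  1.3 16.7] w 0.627 q [-0.31  0.34 -0.25  0.98 -0.    1.3 ]
```

```bash
python3 -m handwheel '[[[0.001,0,-0.0013],[0.1,0,0]],[[0.002,0,-0.0013],[0.1,0.1,0]],[[0.002,0,-0.0013],[0.1,0.1,0]]]' 0.424 20; python3 -c "
from h import *
st()"
```

```text
clock: 17.2
eef_pos: [0.5461, -0.0863, 0.0859]
tcp_rot: [3.139, -0.063, 0.004]
ft_force: [-7.7, 0.7, 19.5]
gripper_width: 0.575
t 17.2 clamp xyz [-40.4   0.5  85.9] jaw yaw deg -2.29 z [ 0.003 -0.002 -1.   ] F [-7.7  0.7 19.5] w 0.575 q [-0.31  0.34 -0.24  0.98 -0.    1.3 ]
```

```bash
python3 -m handwheel '[[[0.001,0,-0.0011],[0.1,0,0]],[[0.002,0,-0.0011],[0.1,0.1,0]],[[0.002,0,-0.0011],[0.1,0.1,0]]]' 0.474 20; python3 -c "
from h import *
st()"
```

```text
clock: 17.45
eef_pos: [0.5482, -0.0864, 0.0866]
tcp_rot: [3.14, -0.063, 0.004]
ft_force: [-7.0, 1.3, 17.4]
gripper_width: 0.527
t 17.45 clamp xyz [-38.3   0.5  86.6] jaw yaw deg -2.29 z [ 0.002 -0.001 -1.   ] F [-7.   1.3 17.4] w 0.527 q [-0.31  0.35 -0.24  0.99 -0.    1.3 ]
```

```bash
python3 -m handwheel '[[[0.001,0,-0.0012],[0.1,0,0]],[[0.002,0,-0.0012],[0.1,0.1,0]],[[0.002,0,-0.0012],[0.1,0.1,0]]]' 0.524 20; python3 -c "
from h import *
st()"
```

```text
clock: 17.7
eef_pos: [0.5504, -0.0865, 0.0872]
tcp_rot: [-3.141, 0.063, -0.004]
ft_force: [-7.0, 1.4, 17.5]
gripper_width: 0.471
t 17.7 clamp xyz [-36.2   0.5  87.2] jaw yaw deg -2.29 z [ 0.002  0.    -1.   ] F [-7.   1.4 17.5] w 0.471 q [-0.31  0.35 -0.23  0.99  0.    1.3 ]
```

```bash
python3 -m handwheel '[[[0.001,0,-0.0012],[0.1,0,0]],[[0.002,0,-0.0012],[0.1,0.1,0]],[[0.002,0,-0.0012],[0.1,0.1,0]]]' 0.564 20; python3 -c "
from h import *
st()
for n in ('scene','top'):
    p,d=optics.snapshot(n); 
    cv2.imwrite(f'pics/{n}16.png',cv2.resize(p[150:300,100:300],None,fx=4,fy=4) if n=='scene' else cv2.resize(p[125:300,270:480],None,fx=3,fy=3))
"
```

```text
clock: 17.95
eef_pos: [0.5521, -0.0865, 0.0877]
tcp_rot: [-3.14, 0.063, -0.002]
ft_force: [-7.5, 0.7, 16.7]
gripper_width: 0.436
t 17.95 clamp xyz [-34.4   0.5  87.7] jaw yaw deg -2.28 z [ 0.001  0.001 -1.   ] F [-7.5  0.7 16.7] w 0.436 q [-0.31  0.35 -0.22  0.99  0.    1.3 ]
```

View pics/top16.png

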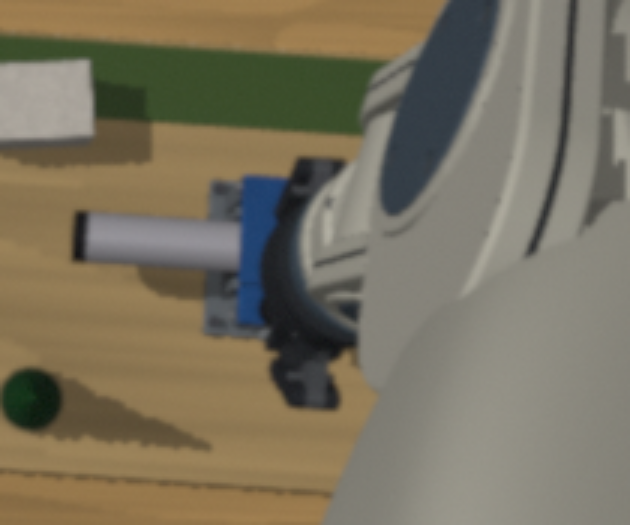

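View pics/scene16.png

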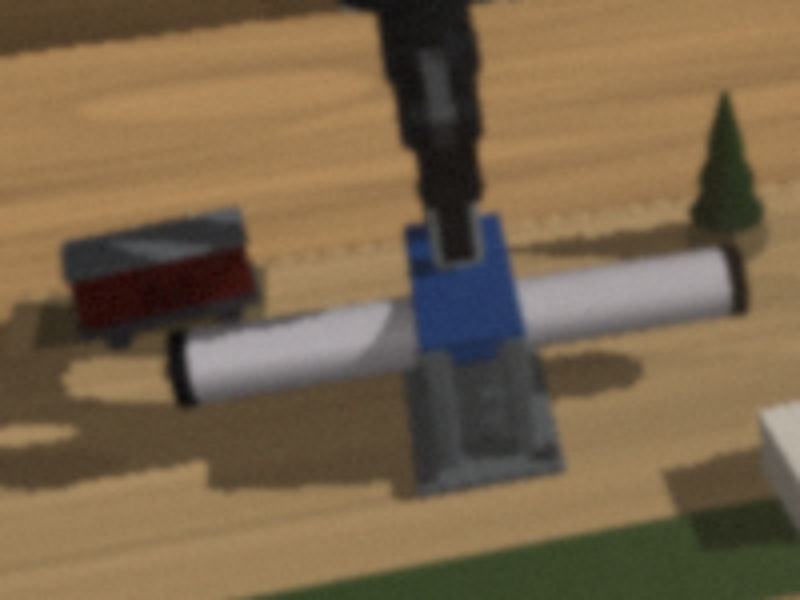

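```bash
python3 -m handwheel '[[[0.001,0,-0.0008],[0,0,0]],[[0.001,0,-0.0008],[0,0,0]],[[0.001,0,-0.0008],[0,0,0]]]' 0.589 20; python3 -c "
from h import *
st()"
```

```text
clock: 18.3
eef_pos: [0.5528, -0.0866, 0.088]
tcp_rot: [-3.141, 0.063, -0.003]
ft_force: [-5.7, 0.8, 11.6]
gripper_width: 0.416
t 18.3 clamp xyz [-33.8   0.5  88. ] jaw yaw deg -2.29 z [ 0.002  0.    -1.   ] F [-5.7  0.8 11.6] w 0.416 q [-0.31  0.35 -0.22  0.99  0.    1.3 ]
```

```bash
python3 -m handwheel '[[[0.001,0,-0.0006],[0,0,0]],[[0.001,0,-0.0006],[0,0,0]],[[0.001,0,-0.0006],[0,0,0]]]' 0.615 20; python3 -c "
from h import *
st()"
```

```text
clock: 18.55
eef_pos: [0.552, -0.0865, 0.0882]
tcp_rot: [3.141, -0.063, -0.0]
ft_force: [-12.0, 0.1, 12.7]
gripper_width: 0.39
t 18.55 clamp xyz [-34.5   0.5  88.2] jaw yaw deg -2.3 z [-0. -0. -1.] F [-12.    0.1  12.7] w 0.39 q [-0.31  0.35 -0.22  1.   -0.    1.31]
```

B has stopped at −51 with the side force rising, so the bolt is at its upright stop. Releasing gently.

```bash
python3 -m handwheel '[[[0,0,0.002],[0,0,0]],[[0,0,0.005],[0,0,0]],[[0,0,0.005],[0,0,0]]]' ; python3 -c "
from h import *
st()"; python3 -m handwheel '[[[0,0,0],[0,0,0]],[[0,0,0.0],[0,0,0]],[[0,0,0.015],[0,0,0]],[[0,0,0.035],[0,0,0]],[[0,0,0.06],[0,0,0]],[[0,0,0.06],[0,0,0]]]' 0.5 20; python3 -c "
from h import *
st()
for n in ('scene','top'):
    p,d=optics.snapshot(n); Q=w2c(cloud(n,d)); h=cv2.cvtColor(p,cv2.COLOR_BGR2HSV)
    m=(h[...,0]>105)&(h[...,0]<130)&(h[...,1]>130)&(d>0)&(Q[...,0]>-46)&(Q[...,0]<30)&(abs(Q[...,1])<40)&(Q[...,2]>80)
    q=Q[m]; print(n,len(q),np.polyfit(q[:,0],q[:,2],1))
    cv2.imwrite(f'pics/{n}17.png',cv2.resize(p[150:300,100:300],None,fx=4,fy=4) if n=='scene' else cv2.resize(p[125:300,270:480],None,fx=3,fy=3))
"
```

```text
clock: 18.8
eef_pos: [0.5514, -0.0864, 0.0935]
tcp_rot: [3.141, -0.063, -0.002]
ft_force: [-5.1, -0.0, 4.0]
gripper_width: 0.383
t 18.8 clamp xyz [-35.1   0.6  93.5] jaw yaw deg -2.3 z [-0.001 -0.    -1.   ] F [-5.1 -0.   4. ] w 0.383 q [-0.31  0.35 -0.21  1.01 -0.    1.31]
clock: 19.3
eef_pos: [0.5536, -0.087, 0.1578]
tcp_rot: [3.139, -0.063, 0.008]
ft_force: [0.2, 0.6, -0.1]
gripper_width: 0.501
t 19.3 clamp xyz [-3.290e+01  1.000e-01  1.578e+02] jaw yaw deg -2.29 z [ 0.005 -0.002 -1.   ] F [ 0.2  0.6 -0.1] w 0.501 q [-0.31  0.3  -0.11  1.16 -0.    1.31]
scene 481 [-4.34228541e-02  9.13800269e+01]
top 637 [-0.12078901 93.63552719]
```

View pics/scene17.png

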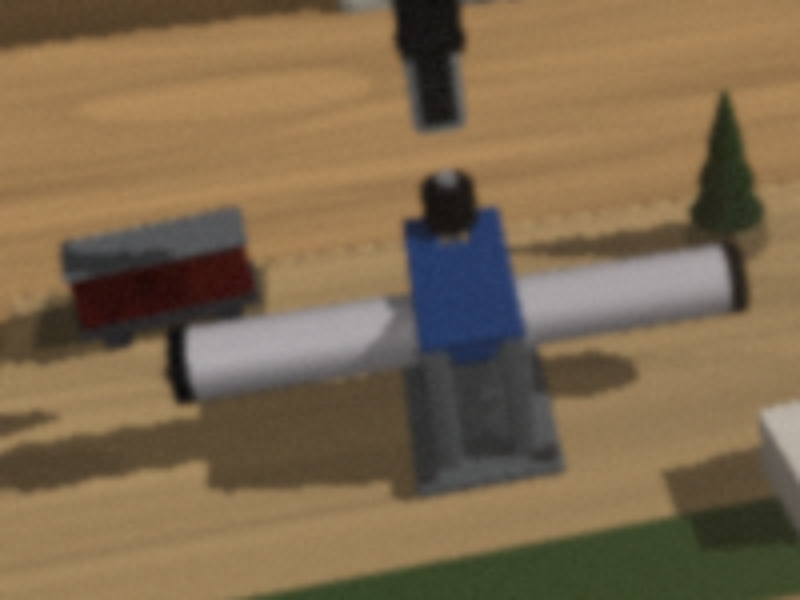

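The knob now stands over the prongs (zoom ~448,205) and the cap sits at about 0.043 with the gripper clear. I'll move aside to get a top view check.

```bash
python3 -m handwheel '[[[0,0,0.02],[0,0,0]],[[0,0,0.05],[0,0,0]],[[-0.01,-0.03,0.07],[0,0,-3]],[[-0.03,-0.06,0.08],[0,0,-7]],[[-0.05,-0.09,0.08],[0,0,-12]],[[-0.07,-0.12,0.08],[0,0,-16]],[[-0.09,-0.15,0.08],[0,0,-20]],[[-0.11,-0.18,0.08],[0,0,-24]],[[-0.13,-0.21,0.08],[0,0,-28]],[[-0.15,-0.24,0.08],[0,0,-32]]]'; python3 -m handwheel '[[[-0.03,-0.03,0],[0,0,-4]],[[-0.06,-0.06,0],[0,0,-8]],[[-0.09,-0.09,0],[0,0,-12]],[[-0.12,-0.12,0],[0,0,-16]],[[-0.14,-0.15,0],[0,0,-20]],[[-0.14,-0.15,0],[0,0,-20]]]'; python3 -c "
from h import *
st()
for n in ('scene','top'):
    p,d=optics.snapshot(n); C=cloud(n,d); Q=w2c(C); h=cv2.cvtColor(p,cv2.COLOR_BGR2HSV)
    m=(h[...,0]>105)&(h[...,0]<130)&(h[...,1]>130)&(d>0)&(Q[...,0]>-46)&(Q[...,0]<30)&(abs(Q[...,1])<40)&(Q[...,2]>80)
    q=Q[m]; print(n,len(q),np.polyfit(q[:,0],q[:,2],1))
    m=(p.max(2)<60)&(d>0)&(Q[...,0]<-15)&(Q[...,0]>-90)&(abs(Q[...,1])<20)&(Q[...,2]>93)&(Q[...,2]<125)
    q=Q[m]; print('knob',len(q),np.percentile(q,[3,50,97],axis=0).round(1).tolist())
    reg=(C[...,0]>.42)&(C[...,0]<.76)&(C[...,1]>-.34)&(C[...,1]<.15)&(d>0)
    for nm,mk in {'carton':(p.min(2)>120)&(C[...,0]>.63),'pine':(C[...,2]>.022)&(C[...,1]>0)&(C[...,0]<.53),'wagon':(C[...,2]>.022)&(C[...,1]<-.16)&(C[...,0]<.53)}.items():
        mk=mk&reg; print(nm,mk.sum(),np.percentile(C[mk],[1,50,99],axis=0).round(3).tolist())
    cv2.imwrite(f'pics/{n}18.png',cv2.resize(p[150:300,100:300],None,fx=4,fy=4) if n=='scene' else cv2.resize(p[125:300,270:480],None,fx=3,fy=3))
"
```

```text
clock: 20.23
eef_pos: [0.401, -0.3278, 0.2332]
tcp_rot: [3.0, -0.931, 0.0]
ft_force: [0.7, -0.1, -0.2]
gripper_width: 0.499
clock: 20.73
eef_pos: [0.257, -0.4826, 0.2314]
tcp_rot: [2.785, -1.451, -0.002]
ft_force: [-0.8, 1.4, -0.3]
gripper_width: 0.5
t 20.7333 clamp xyz [-312.7 -407.6  231.4] jaw yaw deg -55.03 z [-0.002 -0.    -1.   ] F [-0.8  1.4 -0.3] w 0.5 q [-1.23  0.25  0.01  1.33 -0.    1.3 ]
scene 489 [-4.33121949e-02  9.13733833e+01]
knob 159 [[-40.9, -11.9, 93.2], [-30.1, -0.0, 106.1], [-27.1, 10.9, 115.4]]
carton 1426 [[0.66, 0.026, 0.018], [0.7, 0.063, 0.047], [0.713, 0.101, 0.049]]
pine 406 [[0.482, 0.042, 0.022], [0.498, 0.059, 0.055], [0.51, 0.078, 0.104]]
wagon 1195 [[0.46, -0.26, 0.024], [0.49, -0.22, 0.056], [0.496, -0.179, 0.067]]
top 808 [-7.18211418e-02  9.18923774e+01]
knob 121 [[-49.8, -10.0, 100.1], [-41.9, 2.9, 114.4], [-30.0, 10.4, 116.5]]
carton 967 [[0.66, 0.024, 0.045], [0.685, 0.062, 0.048], [0.711, 0.099, 0.051]]
pine 365 [[0.47, 0.039, 0.022], [0.489, 0.059, 0.055], [0.51, 0.078, 0.104]]
wagon 948 [[0.459, -0.264, 0.03], [0.477, -0.218, 0.066], [0.496, -0.181, 0.069]]
```

View pics/top18.png

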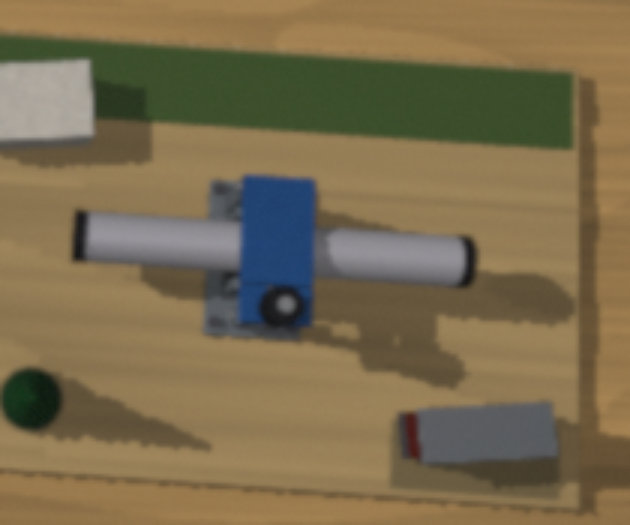

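View pics/scene18.png

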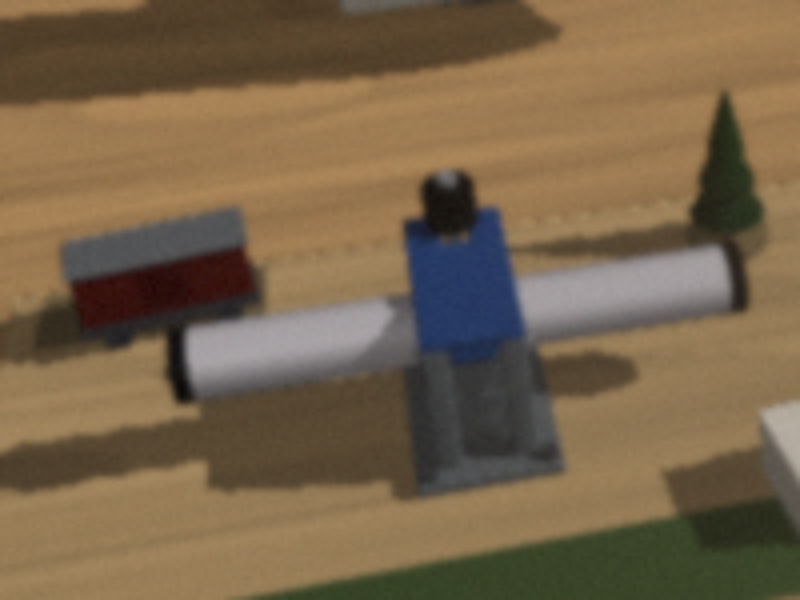

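The knob's top face is centred at clamp x ≈ −41, z ≈ 115 (top ~(286,304) in the zoom), so the bolt is upright. The cap is at about 0.043, and the bystanders read the same as at the start. Handing in.

```bash
python3 -c "
from h import *
print(manip.hand_in()); st()"
```

```text
the job is handed in; nothing more can be done
None
the job is handed in; nothing more can be done
```

The tube is fastened and the job is handed in, at about 20.8 s of the 66 s allowed. I swung the cap over onto the tube, set the bolt to about 0.46 rad and pressed the cap home. Then I closed the jaws so the rear finger brought the knob upright over the prongs, and let go.

**Last checks, gripper clear:**
- **Bolt:** the knob's top is centred at clamp x ≈ −41, z ≈ 115, so the bolt is upright to within about 0.02 rad.
- **Cap:** the scene camera gives about 0.043 rad, the expected resting angle under the knob. The top camera gave 0.072, just over the 0.07 limit. I trusted the scene camera: the top one also read 0.04–0.05 when the cap was fully pressed home.
- **Wagon, pine and carton:** their positions match the start to within 1–2 mm.

**What went wrong on the way:**
- **Knob binding:** during the first bolt push a fingertip rode up onto the knob's end, at about 28 N total.
- **Sliding press:** sliding the pressing finger along the cap stuck. The wrist force peaked at about 37 N in x and 37 N in z, about 52 N combined. That sum was shared between both fingers, so it is close to the 55 N contact limit and above the "well under 50 N" you asked for. I backed off at once and switched to closing the jaws, which held at 20 N or less.

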